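Clear a connector batch out of the slide-gate hopper

ROBOT

A 7-joint arm with a two-finger parallel gripper is mounted at the origin on a cart in front of the work surface, level with it; the furniture and walls round the work are solid. World frame = base frame: x ahead of the robot, y to its left, z up, the work surface at z = 0. Lengths are in mm, angles in rad, forces in N, time in s.
With the tool pointing down it reaches from about 400 to 850 mm from the base axis. Payload 10.4 kg.
Tool frame: the origin (TCP) lies on the front face of the gripper's body, between the roots of the fingers; the fingertips stand 73 mm ahead of it and the grasp point (between the pads) lies 54 mm ahead of it; x points along the fingers, y is the direction in which the jaws open and shut, and the axes are right-handed (so a half turn about x gives the same grasp; the last joint's range is limited). The gripper opens to 85 mm and grips with 20 to 120 N. Pads are 22 mm wide; open, the fingers measure 114 mm over their backs; the gripper's body (76 mm by 85 mm) begins 54 mm behind the grasp point. The pads swing forward as they close: fully open they stand 13 mm farther back than shut.
Start: joints at [1.154, 0.332, -0.065, 1.46, 0.022, 1.35, -0.088], TCP at [239.832, -577.169, 303.938] pointing down, gripper open.
Joint ranges: [-2.6, 2.6], [-0.5, 2.12], [-1.47, 1.34], [0.16, 2.42], [-1.27, 4.41], [0.06, 2.06], [-2.6, 2.6]. Speed limits (rad/s): [2.22, 2.22, 2.79, 2.79, 3.14, 3.14, 3.14].

INTERFACE

Orientations are given as a unit quaternion [x, y, z, w].
In Python, from station import r, cams gives the robot as it stands. The module is installed in compiled form; this text tells all that it offers.
- The arm moves only by the tool drive_tool, never from a script. Its arguments are lists of equal length, an entry for each row: "dp": the shift along the world's x, y, z in m, a list of three; "dr": the turn, a rotation vector about the world's x, y, z in rad, a list of three; "gripper": the finger opening in m, from 0 to 0.0854. In form: {"dp": [[tx, ty, tz], ...], "dr": [[ax, ay, az], ...], "gripper": [gripper, ...]}. A call has 1 to 20 rows; each row shifts and turns the commanded pose from where the row before left it; what a row does not reach is not made up. A row lasts 1/12 s, in which the tool goes at most 41.7 mm and 7.16 degrees, less where a joint would pass 70% of its speed; a pose out of reach is approached as far as the arm can. A call with a gripper value outside its range is refused whole. The fingers move at their own pace and stop on an object; "newtons" is the grip in N (left out, the last holds). Time passes only in rows, so rows that do not move let the fingers close. It gives the time, the measured TCP pose, the force and the opening at its end, in the units of the state.
- r.state(): the state, without advancing time (a new reading comes with each control period).
- cams.camera(name): name is "scene" or "top" or "wrist"; returns the picture (384x512x3 uint8, red, green, blue); there is no depth.
- cams.calibration(name): a dict with "camera_matrix" (3x3 intrinsics, pixels), "D" ([k1, k2, p1, p2, k3] as OpenCV has them; the pictures are not rectified), "pose" (4x4, takes a point from camera to world coordinates). Camera axes: x right, y down, z forward; pixel columns grow to the right and rows downward; lengths in mm; the calibration is good to about 2 mm. A picture is of the moment at which its call begins: read the wrist's pose just before it. calibration takes no time and is no camera call; for the wrist camera it gives the pose at the moment of the call.
- r.sign_off(): hands the job in, once; it reports no verdict.
The state is a dict: "clock": time; "joint_positions": joint angles; "qd": joint speeds; "effort": joint torques, N m; "ee_pos": TCP position; "eef_rot": TCP orientation; "force": force on the tool from outside, world axes, zero at the start; "torque": the same for the moment, N m; "finger_gap": finger opening in mm.
Only numpy, scipy, OpenCV 4.12 (cv2) and the standard library are available. Lean on these libraries where they do the work, as an engineer would, in place of code of your own. Each camera call takes 0.05 s, during which the arm holds its last target.

TASK

Clear the white connectors off this bench into one kit tray: lift only the top tray off the nested stack and set it upright on the dock plate under the chute, lined up with it; then raise the hopper's lock lever, and only then pull the stiff slide gate open 32 mm, to its second black mark, so that only the cell over the chute empties into the tray while the brass standoff stays in the other cell. Then push the gate fully shut, lower the lock lever fully again, and put every white connector lying loose on the bench into the tray too (before or after, in any order). Leave the other trays nested where they are and the brass standoff on the bench alone.

Things in the scene. Friction and masses are not known exactly. Their poses are not given: they have to be found in the camera images.
- hopper: Fixed hopper, 162 mm tall: stand with two clear-walled open cells side by side. Origin at bench level under the cell over the chute; -x points out along the chute to the tray dock, +y is the way the gate is pulled. Cells: chute cell y -15..15 mm, other cell y 19..49, both x -22..22; walls x -25..25, y -18..52, up to z 162. Their floor, the gate plate's top, is at z 119
- chute_lip (a point): Middle of the lip where the chute ends (hopper frame x -75, y 0, z 57 mm). The chute falls to it at 26 degrees from under the cell; inside width 44 mm, cheeks out to y +-25. Its underside is at z 54: the standing tray's rim passes 11 mm below it, so the tray goes in low, from the front
- dock (a point): Point on top of the 3 mm steel dock plate before the chute (x -130, y 0, z 3 mm in the hopper's frame), axes as the hopper: the centre of the tray's underside belongs here, its long side along x, its rear end then 15 mm behind the chute lip, under it. The plate has 10 mm high lips along its sides, 36 mm either side of this point
- slide_gate (a joint): Opening of the slide gate in m: 0 shut, grows as it is pulled along the hopper's +y, end stop 0.060. Stiff: about 8 N of sliding friction plus drag; stays where it is left. 0.032 (second black mark) uncovers just the cell over the chute; beyond 0.035 the other cell begins to open. With the lock lever down a catch stops it within 5 mm
- gate_handle (a point): Centre of the grip of the gate's black upright handle, 30 mm (hopper's x) by 10 mm (y), z 119 to 156 mm; moves with the gate. This point is 141 mm up; 53 mm clear to the cell wall. Black marks on the rails beneath, 32 mm apart, show where the handle's centre stands when shut and when set
- lock_lever (a joint): Angle of the lock lever in rad: 0 down (locked, level, stop), grows as its free end is raised, end stop 1.1; above 0.6 the gate is free. Stiff hinge (0.06 N m), stays where it is left
- lever_grip (a point): Middle of the black grip of the lock lever (12 mm wide along the hopper's x, 11 mm high, 30 mm long), 65 mm from the pivot; when down the lever points along the hopper's -y, level, 134 mm above the bench, with the bench 134 mm below it
- lever_pivot (a point): Lock lever's pivot, fixed on the hopper's front right corner, 134 mm above the bench. The hinge axis is along the hopper's x: the free end swings up from -y
- tray_top: Top tray of a nested stack of three like grey kit trays, loose, 100 g. 140 (x) by 60 (y) by 40 mm (z); origin at the centre of its underside. An upright rim band, 2 mm thick, runs round it 30 to 40 mm above the underside; below, the walls taper in. Inner floor 14 mm above the underside, 120 by 42 mm. In the stack the next tray is 14 mm lower: 4 mm gap between the bands
- tray_top_rim (a point): Centre of the top tray at half the height of its rim band (35 mm above its underside); axes as the tray. Pinch the band across the 60 mm width
- tray_middle: Second tray of the stack, same shape, origin at the centre of its underside
- tray_bottom: Lowest tray of the stack, same shape, standing on the bench, origin at the centre of its underside
- held_0_mid (a point): Centre of a white connector (34 x 12 x 12 mm, long side along its x) lying in the hopper cell over the chute, 125 mm above the bench
- held_1_mid (a point): Centre of a white connector (34 x 12 x 12 mm, long side along its x) lying in the hopper cell over the chute, 125 mm above the bench
- stray_0_mid (a point): Centre of a white connector (34 x 12 x 12 mm, long side along its x) lying loose on the bench to the right of the hopper; one to three of these three are there
- stray_1_mid (a point): Centre of a white connector (34 x 12 x 12 mm, long side along its x) lying loose on the bench to the right of the hopper; one to three of these three are there
- stray_2_mid (a point): Centre of a white connector (34 x 12 x 12 mm, long side along its x) lying loose on the bench to the right of the hopper; one to three of these three are there
- kept_0_mid (a point): Centre of a brass hexagonal standoff (31 x 10 x 9 mm) in the hopper's other cell; must stay there
- standoff_0_mid (a point): Centre of a brass hexagonal standoff (31 x 10 x 9 mm) lying on the bench; leave alone

How it is judged:
By the outcome, as a careful person would: the job done as asked, in the order asked, and still so for the second after the job is handed in, with the robot touching nothing.
Of stray_0, stray_1, stray_2 only 1 to 3 are there at a start; the rules pass over those that are not, and their reading is None.
At some moment in a run one of stray_0, stray_1, stray_2 may be knocked a few centimetres aside while the robot is not near it.
Once in a run the grip may slacken for a moment while it holds something.
It also fails if it takes over 210 s, if anything falls off the work surface, if the arm or the gripper's body presses on something with over 40 N, if the wrist force passes 120 N, or if a joint passes its speed limit or range.

## Working session

There is one attempt and no reset: what is moved stays moved. The work goes in short steps, Python scripts to look and compute and a tool call to move; the robot and the scene stay as the last step left them, time stands still between calls to the robot, and variables do not carry over. Pictures are saved under pics/ and viewed, and the job is handed in when it is done.

Besides the shell and the picture viewer there is one more tool, called after "Emit:" as name(argument=value, ...) on one line, values as JSON. drive_tool: Moves the arm, as the interface text tells. Its arguments: {"type":"object","properties":{"dp":{"type":"array"},"dr":{"type":"array"},"gripper":{"type":"array"},"newtons":{"type":"number"}},"required":["dp","dr","gripper"]}

```bash
mkdir -p pics; ls
python3 - <<'E'
from station import r,cams
import cv2
print(r.state())
for n in ["scene","top","wrist"]:
    c=cams.calibration(n); print(n,c)
    cv2.imwrite(f"pics/{n}0.png",cams.camera(n)[:,:,::-1])
E
```

```text
pics
{'clock': 0.0, 'joint_positions': array([ 1.15440618,  0.3328843 , -0.06468976,  1.46093334,  0.02159335,
        1.34989713, -0.08851977]), 'qd': array([ 0.00108387,  0.00142123,  0.00064371,  0.00035683, -0.0004106 ,
        0.0020184 ,  0.00031879]), 'effort': array([-5.73907491e-04, -6.25434494e+01,  4.89726558e-02, -3.91618502e+01,
        1.61136850e-02,  9.89917084e-03,  3.05651406e-05]), 'ee_pos': array([ 239.69987488, -576.91744643,  303.11188044]), 'eef_rot': array([-0.6933248 , -0.13881444,  0.69356537, -0.13783451]), 'force': array([ 0.05945452, -0.57745272,  0.82401236]), 'torque': array([ 0.01052162, -0.00878972,  0.00716791]), 'finger_gap': 85.44875742299855}
scene {'camera_matrix': array([[473.89158499,   0.        , 253.84498851],
       [  0.        , 473.89158499, 186.91870611],
       [  0.        ,   0.        ,   1.        ]]), 'D': array([0.01266423, 0.        , 0.        , 0.        , 0.        ]), 'pose': array([[-8.09800550e-01, -3.52151397e-01,  4.69268007e-01,
        -2.11141842e+02],
       [-5.86698019e-01,  4.82075963e-01, -6.50682872e-01,
       
[... 699 characters left out ...]
+03],
       [ 0.00000000e+00,  0.00000000e+00,  0.00000000e+00,
         1.00000000e+00]])}
wrist {'camera_matrix': array([[278.38405028,   0.        , 256.04772009],
       [  0.        , 278.38405028, 189.68457477],
       [  0.        ,   0.        ,   1.        ]]), 'D': array([-0.01187089,  0.        ,  0.        ,  0.        ,  0.        ]), 'pose': array([[ 3.83736781e-01, -8.77650906e-01, -2.87184559e-01,
         3.13344297e+02],
       [-9.23441804e-01, -3.65094239e-01, -1.18158496e-01,
        -5.47631143e+02],
       [-1.14751737e-03,  3.10539988e-01, -9.50559624e-01,
         3.73816781e+02],
       [ 0.00000000e+00,  0.00000000e+00,  0.00000000e+00,
         1.00000000e+00]])}
```

View pics/scene0.png

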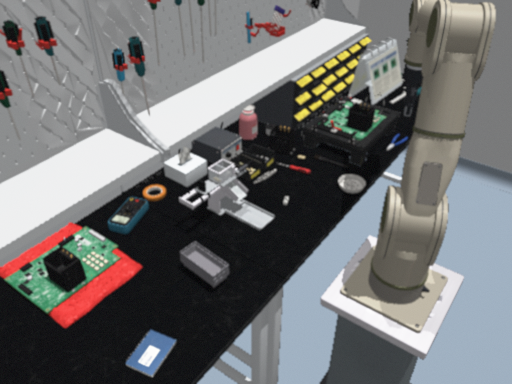

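View pics/top0.png

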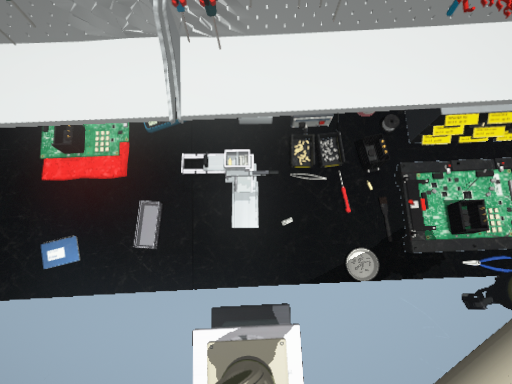

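View pics/wrist0.png

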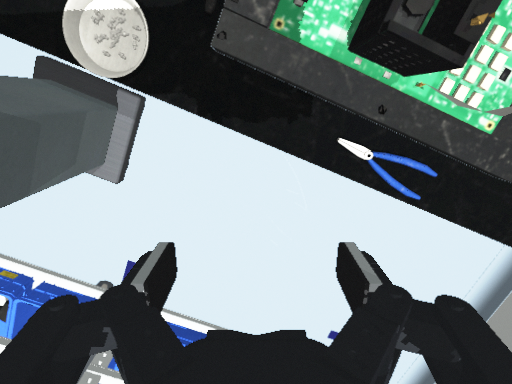

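```bash
cat > h.py <<'E'
import numpy as np, cv2
from station import r,cams
from scipy.spatial.transform import Rotation as R
def ray(name,uv,c=None):
    c=c or cams.calibration(name)
    p=cv2.undistortPoints(np.array(uv,float).reshape(-1,1,2),c["camera_matrix"],c["D"]).reshape(-1,2)
    d=np.c_[p,np.ones(len(p))]@c["pose"][:3,:3].T
    return c["pose"][:3,3],d
def onz(name,uv,z,c=None):
    o,d=ray(name,uv,c); return o+d*((z-o[2])/d[:,2])[:,None]
def proj(name,P,c=None):
    c=c or cams.calibration(name)
    T=np.linalg.inv(c["pose"]); 
    return cv2.projectPoints(np.array(P,float).reshape(-1,3),cv2.Rodrigues(T[:3,:3])[0],T[:3,3],c["camera_matrix"],c["D"])[0].reshape(-1,2)
def snap(name,fn,crop=None,s=1):
    c=cams.calibration(name); im=cams.camera(name)[:,:,::-1].copy()
    np.savez("pics/"+fn+".npz",im=im,**{k:v for k,v in c.items()})
    o=im
    if crop: o=im[crop[1]:crop[3],crop[0]:crop[2]]
    if s!=1:o=cv2.resize(o,None,fx=s,fy=s,interpolation=cv2.INTER_CUBIC)
    cv2.imwrite("pics/"+fn+".png",o); return im,c
def load(fn):
    z=np.load("pics/"+fn+".npz"); return z["im"],{k:z[k] for k in("camera_matrix","D","pose")}
def st():
    s=r.state(); print("t",round(s["clock"],2),"pos",s["ee_pos"].round(1),"rot",s["eef_rot"].round(4),"F",s["force"].round(1),"gap",round(s["finger_gap"],1),"q",s["joint_positions"].round(2)); return s
E
python3 - <<'E'
from h import *
im,c=snap("top","top1",(120,110,380,260),3)
snap("scene","scene1",(130,130,330,290),4)
E
```

```text
(no output)
```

View pics/top1.png

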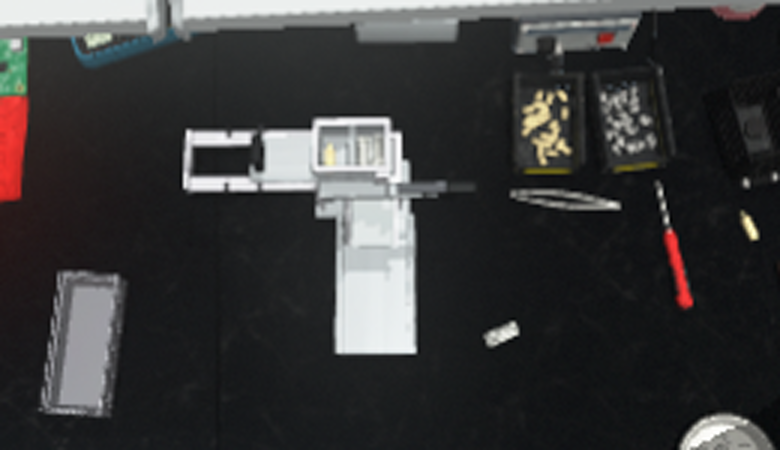

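View pics/scene1.png

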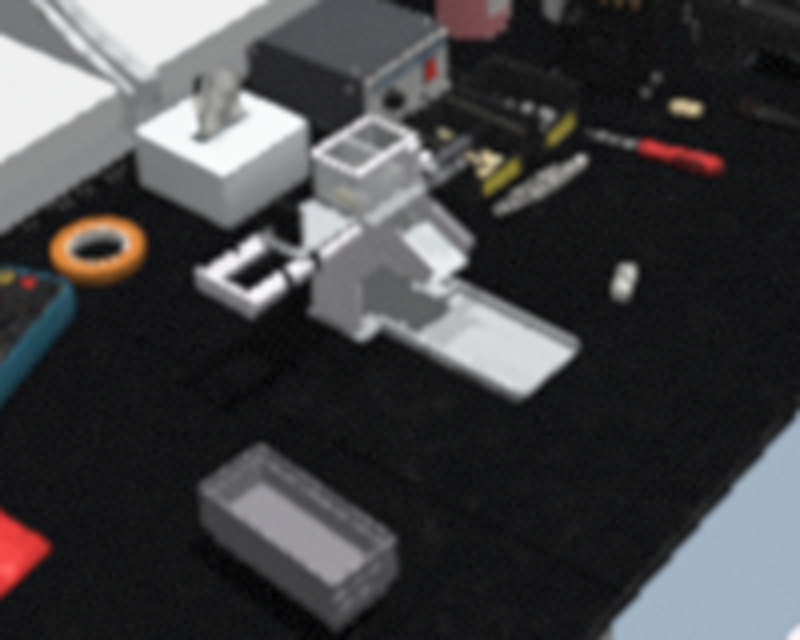

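Run:
```python
from h import *
f=lambda p:[120+p[0]/3,110+p[1]/3]
def t(n,p,z): print(n,onz("top",[f(q) for q in p],z).round(0).tolist())
t("dock corners",[(336,353),(417,353)],10)
t("hopper cells",[(312,118),(392,118),(395,172),(314,172)],162)
t("tray rim",[(58,271),(126,275),(108,416),(40,411)],68)
t("stray",[(502,333)],6); t("standoff",[(750,225)],5); t("handle",[(258,150)],156); t("lever end",[(475,187)],134)
t("lever base",[(400,190)],134)
```

```text
dock corners [[445.0, 29.0, 10.0], [441.0, -55.0, 10.0]]
hopper cells [[652.0, 35.0, 162.0], [648.0, -41.0, 162.0], [595.0, -42.0, 162.0], [598.0, 35.0, 162.0]]
tray rim [[534.0, 303.0, 68.0], [527.0, 235.0, 68.0], [387.0, 251.0, 68.0], [395.0, 317.0, 68.0]]
stray [[458.0, -145.0, 6.0]]
standoff [[561.0, -418.0, 5.0]]
handle [[625.0, 88.0, 156.0]]
lever end [[584.0, -118.0, 134.0]]
lever base [[584.0, -45.0, 134.0]]
```

Emit:
drive_tool(dp=[[0.0095,0.0189,0],[0.0095,0.0189,0],[0.0095,0.0189,0],[0.0095,0.0189,0],[0.0095,0.0189,0],[0.0095,0.0189,0],[0.0095,0.0189,0],[0.0095,0.0189,0],[0.0095,0.0189,0],[0.0095,0.0189,0],[0.0095,0.0189,0],[0.0095,0.0189,0],[0.0095,0.0189,0],[0.0095,0.0189,0],[0.0095,0.0189,0],[0.0095,0.0189,0],[0.0095,0.0189,0],[0.0095,0.0189,0],[0.0095,0.0189,0],[0.0095,0.0189,0]], dr=[[0,0,0.0663],[0,0,0.0663],[0,0,0.0663],[0,0,0.0663],[0,0,0.0663],[0,0,0.0663],[0,0,0.0663],[0,0,0.0663],[0,0,0.0663],[0,0,0.0663],[0,0,0.0663],[0,0,0.0663],[0,0,0.0663],[0,0,0.0663],[0,0,0.0663],[0,0,0.0663],[0,0,0.0663],[0,0,0.0663],[0,0,0.0663],[0,0,0.0663]], gripper=[0.085,0.085,0.085,0.085,0.085,0.085,0.085,0.085,0.085,0.085,0.085,0.085,0.085,0.085,0.085,0.085,0.085,0.085,0.085,0.085], newtons=40)

```text
clock: 1.92
ee_pos: [430.7, -197.4, 304.0]
eef_rot: [0.46, 0.537, -0.46, 0.537]
force: [-0.3, 0.5, -0.1]
finger_gap: 85.1
```

Run:
```python
from h import *
st(); im,c=snap("wrist","w2"); print(c["pose"].round(3))
```

```text
t 1.92 pos [ 430.7 -197.4  304. ] rot [ 0.4598  0.5372 -0.4597  0.5373] F [-0.3  0.5 -0.1] gap 85.1 q [ 0.81  0.02 -0.48  1.82  0.01  1.3   0.48]
[[ 9.88000e-01  1.47000e-01  4.70000e-02  4.18729e+02]
 [ 1.55000e-01 -9.39000e-01 -3.06000e-01 -1.20044e+02]
 [-1.00000e-03  3.10000e-01 -9.51000e-01  3.74590e+02]
 [ 0.00000e+00  0.00000e+00  0.00000e+00  1.00000e+00]]
```

View pics/w2.png

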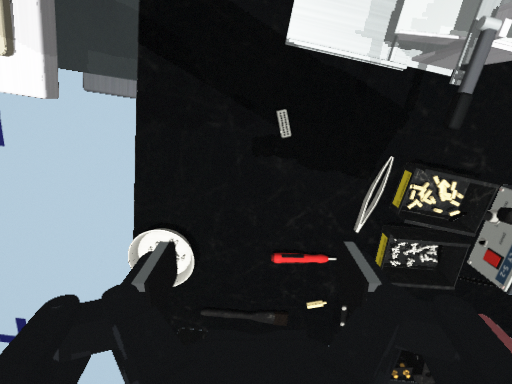

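Emit:
drive_tool(dp=[[0.0005,0.0238,0],[0.0005,0.0238,0],[0.0005,0.0238,0],[0.0005,0.0238,0],[0.0005,0.0238,0],[0.0005,0.0238,0],[0.0005,0.0238,0],[0.0005,0.0238,0],[0.0005,0.0238,0],[0.0005,0.0238,0],[0.0005,0.0238,0],[0.0005,0.0238,0],[0.0005,0.0238,0],[0.0005,0.0238,0],[0.0005,0.0238,0],[0.0005,0.0238,0],[0.0005,0.0238,0],[0.0005,0.0238,0],[0.0005,0.0238,0],[0.0005,0.0238,0]], dr=[[0,0,0.0663],[0,0,0.0663],[0,0,0.0663],[0,0,0.0663],[0,0,0.0663],[0,0,0.0663],[0,0,0.0663],[0,0,0.0663],[0,0,0.0663],[0,0,0.0663],[0,0,0.0663],[0,0,0.0663],[0,0,0.0663],[0,0,0.0663],[0,0,0.0663],[0,0,0.0663],[0,0,0.0663],[0,0,0.0663],[0,0,0.0663],[0,0,0.0663]], gripper=[0.085,0.085,0.085,0.085,0.085,0.085,0.085,0.085,0.085,0.085,0.085,0.085,0.085,0.085,0.085,0.085,0.085,0.085,0.085,0.085])

```text
clock: 3.63
ee_pos: [439.0, 279.1, 304.1]
eef_rot: [0.032, 0.706, -0.031, 0.706]
force: [0.8, -0.4, 0.3]
finger_gap: 84.9
```

Run:
```python
from h import *
st(); im,c=snap("wrist","w3"); print(c["pose"].round(3))
```

```text
t 3.63 pos [439.  279.1 304.1] rot [ 0.0319  0.7063 -0.0315  0.7065] F [ 0.8 -0.4  0.3] gap 84.9 q [ 0.23  0.22 -0.99  1.7   0.19  1.33  0.69]
[[ 8.90000e-02  9.47000e-01  3.07000e-01  3.60339e+02]
 [ 9.96000e-01 -8.50000e-02 -2.80000e-02  2.85117e+02]
 [-0.00000e+00  3.08000e-01 -9.51000e-01  3.74741e+02]
 [ 0.00000e+00  0.00000e+00  0.00000e+00  1.00000e+00]]
```

View pics/w3.png

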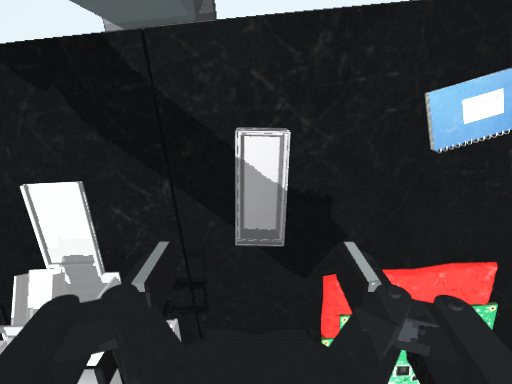

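Run:
```python
from h import *
im,c=load("w3")
cv2.imwrite("pics/w3z.png",cv2.resize(im[110:260,200:320],None,fx=4,fy=4,interpolation=cv2.INTER_CUBIC))
P=onz("wrist",[(236,129),(290,129),(284,245),(236,246)],68,c); print(P.round(1))
# fingertips: camera frame
s=r.state()
from scipy.spatial.transform import Rotation as R
Rt=R.from_quat(s["eef_rot"]).as_matrix(); print(Rt.round(3))
for uv in [(165,243),(347,243)]:
    o,d=ray("wrist",[uv],c)
    o2=Rt.T@(o-s["ee_pos"]); d2=Rt.T@d[0]; print(o2.round(1),d2.round(3))
```

```text
[[388.7 260.7  68. ]
 [393.9 318.9  68. ]
 [534.2 304.2  68. ]
 [530.3 244.8  68. ]]
[[ 0.     0.08   0.997]
 [ 0.003  0.997 -0.08 ]
 [-1.     0.003 -0.   ]]
[-70.5  -4.2 -77.4] [ 0.891 -0.335  0.488]
[-70.5  -4.2 -77.4] [0.893 0.32  0.494]
```

View pics/w3z.png

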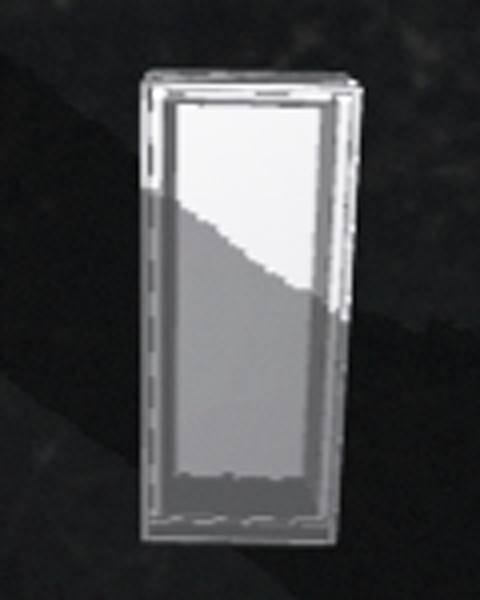

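Run:
```python
from h import *
im,c=load("w3")
cv2.imwrite("pics/w3f.png",cv2.resize(im[225:345,90:290],None,fx=4,fy=4,interpolation=cv2.INTER_CUBIC))
```

```text
(no output)
```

View pics/w3f.png

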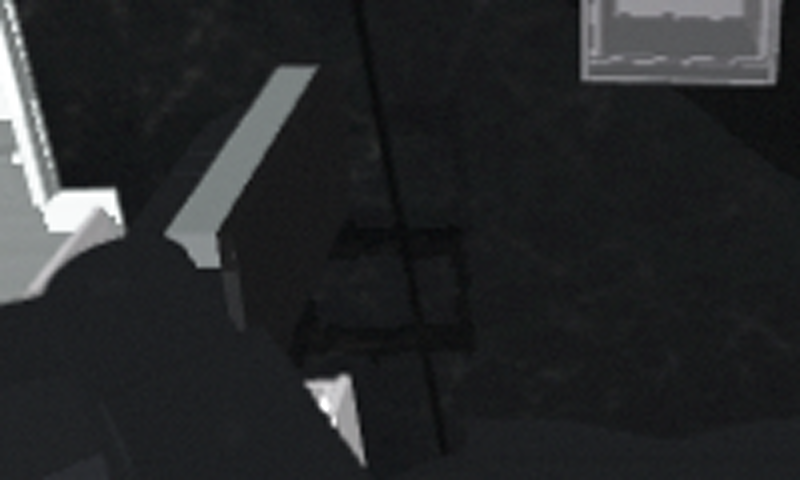

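Run:
```python
from h import *
im,c=load("w3"); s=r.state()
Rt=R.from_quat(s["eef_rot"]).as_matrix()
for uv in [(170,241.5),(159.5,241.5),(144.5,283.7),(131,283.5)]:
    o,d=ray("wrist",[uv],c); o2=Rt.T@(o-s["ee_pos"]); d2=Rt.T@d[0]
    k=(-11-o2[2])/d2[2]; print((o2+k*d2).round(1), (o2+d2*((-42.7-o2[1])/d2[1])).round(1))
```

```text
[ 52.3 -47.8 -11. ] [ 37.9 -42.7 -18.8]
[ 52.3 -53.  -11. ] [ 26.3 -42.7 -25.1]
[ 19.  -47.7 -11. ] [  8.8 -42.7 -18.6]
[ 19.2 -52.9 -11. ] [  0.4 -42.7 -25. ]
```

Run:
```python
from h import *
s=st(); im,c=snap("wrist","w4"); s2=st()
Rt=R.from_quat(s["eef_rot"]).as_matrix()
print((Rt.T@(c["pose"][:3,3]-s["ee_pos"])).round(2)); print((Rt.T@c["pose"][:3,:3]).round(4))
P=onz("wrist",[(235.5,130.7),(290.5,131.2),(283.7,245.7),(235.5,245.7)],68,c); print(P.round(1),P.mean(0))
cv2.imwrite("pics/w4z.png",cv2.resize(im[110:350,120:400],None,fx=2.8,fy=2.5,interpolation=cv2.INTER_CUBIC))
```

```text
t 3.68 pos [437.9 283.3 304.3] rot [ 0.0296  0.7065 -0.0273  0.7065] F [-4.1  0.7 -0.2] gap 84.8 q [ 0.22  0.22 -0.99  1.69  0.19  1.33  0.69]
t 3.73 pos [437.9 281.6 304.1] rot [ 0.0311  0.7068 -0.029   0.7061] F [-0.4  0.1  0.9] gap 84.9 q [ 0.23  0.22 -0.99  1.69  0.19  1.33  0.69]
[-70.62  -1.02 -78.87]
[[ 7.000e-04 -3.082e-01  9.513e-01]
 [ 1.000e+00  2.000e-04 -7.000e-04]
 [-0.000e+00  9.513e-01  3.082e-01]]
[[389.4 264.4  68. ]
 [394.7 323.8  68. ]
 [533.9 309.5  68. ]
 [529.  249.9  68. ]] [461.73865464 286.90722041  68.        ]
```

View pics/w4z.png

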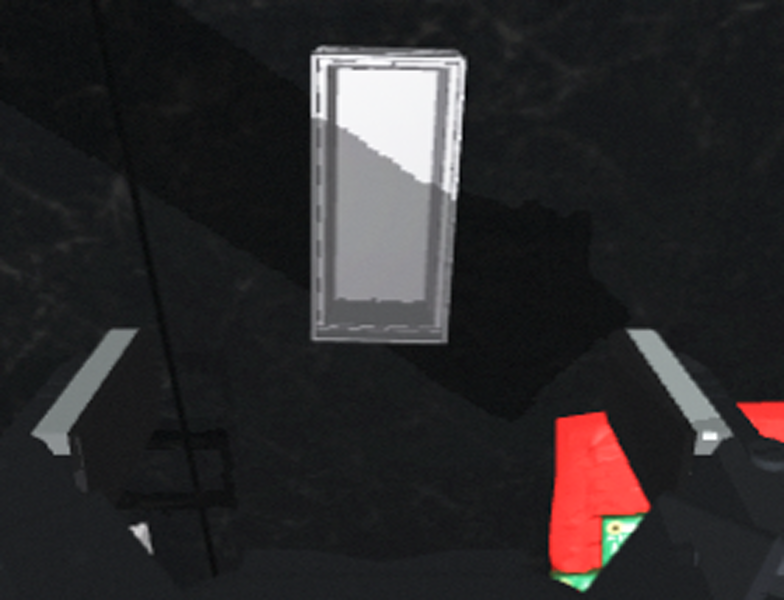

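Run:
```python
from h import *
im,c=load("w4"); s=r.state();
P=onz("wrist",[(231.4,132),(286.4,132.8),(279.6,247.2),(231.1,246.4)],68,c); print(P.round(1),P.mean(0))
f=lambda p:[120+p[0]/2.8,110+p[1]/2.5]
Rt=R.from_quat(s["eef_rot"]).as_matrix()
for uv in [f((138,330)),f((627,330)),f((71,434)),f((695,434))]:
    o,d=ray("wrist",[uv],c); o2=Rt.T@(o-s["ee_pos"]); d2=Rt.T@d[0]
    k=(-11-o2[2])/d2[2]; print((o2+k*d2).round(1))
# scene / top cross-check tray corners
print(proj("top",P).round(1))
st()
```

```text
[[390.4 259.8  68. ]
 [396.1 319.3  68. ]
 [535.5 304.3  68. ]
 [529.5 244.4  68. ]] [462.88483459 281.94880646  68.        ]
[ 53.5 -42.9 -11. ]
[ 54.3  44.8 -11. ]
[ 20.4 -42.4 -11. ]
[ 21.   44.3 -11. ]
[[153.  247.7]
 [132.6 246.8]
 [138.8 200. ]
 [158.8 201. ]]
t 3.73 pos [437.9 281.6 304.1] rot [ 0.0311  0.7068 -0.029   0.7061] F [-0.4  0.1  0.9] gap 84.9 q [ 0.23  0.22 -0.99  1.69  0.19  1.33  0.69]
```

Emit:
drive_tool(dp=[[0.005,0,-0.02],[0.005,0,-0.02],[0.005,0,-0.02],[0.005,0,-0.02],[0.005,0,-0.02],[0,0,-0.02],[0,0,-0.02],[0,0,-0.014],[0,0,0],[0,0,0],[0,0,0],[0,0,0]], dr=[[0,0,-0.0046],[0,0,-0.0046],[0,0,-0.0046],[0,0,-0.0046],[0,0,-0.0046],[0,0,0],[0,0,0],[0,0,0],[0,0,0],[0,0,0],[0,0,0],[0,0,0]], gripper=[0.068,0.068,0.068,0.068,0.068,0.068,0.068,0.068,0.068,0.068,0.068,0.068])

```text
clock: 4.73
ee_pos: [465.3, 277.3, 151.3]
eef_rot: [0.042, 0.705, -0.042, 0.706]
force: [0.3, -0.4, -0.3]
finger_gap: 68.3
```

Run:
```python
from h import *
s=st(); im,c=snap("wrist","w5",None,1.5)
Rt=R.from_quat(s["eef_rot"]).as_matrix(); print(Rt.round(3))
```

```text
t 4.73 pos [465.3 277.3 151.3] rot [ 0.0423  0.7052 -0.0416  0.7065] F [ 0.3 -0.4 -0.3] gap 68.3 q [ 0.12  0.44 -0.89  1.82  0.39  1.07  0.54]
[[ 0.002  0.118  0.993]
 [ 0.001  0.993 -0.118]
 [-1.     0.001  0.002]]
```

View pics/w5.png

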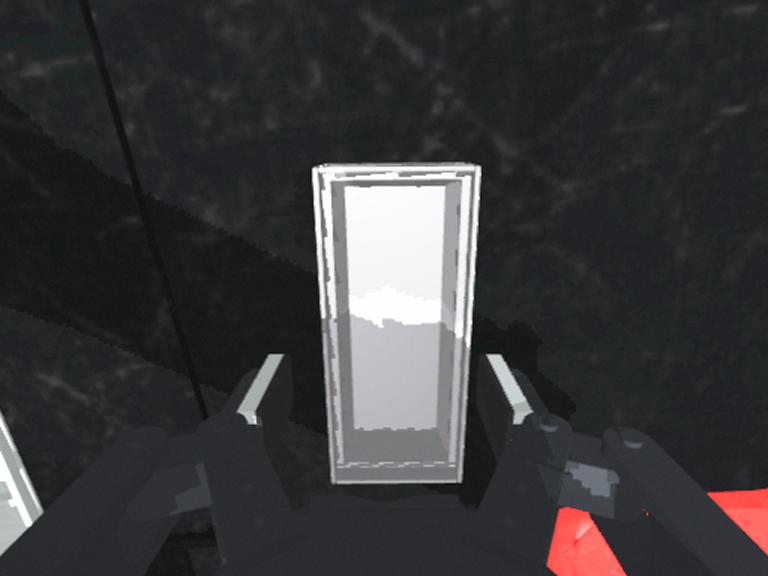

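Run:
```python
from h import *
im,c=load("w5"); s=st()
P=onz("wrist",np.array([(315,168),(480,168),(464,483),(332,483)])/1.5,68,c); print(P.round(1),P.mean(0))
Rt=R.from_quat(s["eef_rot"]).as_matrix()
print(((P-s["ee_pos"])@Rt).round(1))
for uv in [(284,355),(487,355),(256,418),(516,418)]:
    o,d=ray("wrist",[np.array(uv)/1.5],c); o2=Rt.T@(o-s["ee_pos"]); d2=Rt.T@d[0]
    k=(-11-o2[2])/d2[2]; print((o2+k*d2).round(1))
```

```text
t 4.78 pos [465.3 277.2 151.2] rot [ 0.0423  0.7052 -0.0417  0.7065] F [ 0.1  0.3 -0.5] gap 68.2 q [ 0.13  0.44 -0.89  1.82  0.39  1.07  0.54]
[[390.4 260.5  68. ]
 [397.3 318.7  68. ]
 [536.2 304.8  68. ]
 [529.  244.6  68. ]] [463.24174182 282.15975553  68.        ]
[[ 83.  -25.5 -72.6]
 [ 83.1  33.1 -72.6]
 [ 83.3  35.8  67. ]
 [ 83.2 -24.9  67. ]]
[ 59.3 -35.7 -11. ]
[ 59.4  34.7 -11. ]
[ 23.6 -35.  -11. ]
[ 23.7  34.1 -11. ]
```

Emit:
drive_tool(dp=[[-0.001,0.002,-0.007],[-0.001,0.003,-0.006],[0,0,0],[0,0,0],[0,0,0],[0,0,0]], dr=[[0,0,0.006],[0,0,0.005],[0,0,0],[0,0,0],[0,0,0],[0,0,0]], gripper=[0.055,0.055,0.055,0.055,0.055,0.055])

```text
clock: 5.28
ee_pos: [462.8, 282.0, 136.8]
eef_rot: [0.038, 0.706, -0.038, 0.706]
force: [1.3, 0.5, 0.9]
finger_gap: 54.9
```

Emit:
drive_tool(dp=[[0,0,-0.001],[0,0,-0.001],[0,0,0],[0,0,0]], dr=[[0,0,0],[0,0,0],[0,0,0],[0,0,0]], gripper=[0.055,0.055,0.055,0.055])

```text
clock: 5.62
ee_pos: [462.9, 282.3, 136.4]
eef_rot: [0.038, 0.706, -0.038, 0.706]
force: [-6.0, -3.6, 20.5]
finger_gap: 55.0
```

Emit:
drive_tool(dp=[[0,0,-0.001],[0,0,-0.001],[0,0,0],[0,0,0]], dr=[[0,0,0],[0,0,0],[0,0,0],[0,0,0]], gripper=[0.055,0.055,0.055,0.055])

```text
clock: 5.95
ee_pos: [463.0, 282.7, 136.1]
eef_rot: [0.038, 0.705, -0.038, 0.707]
force: [-12.3, -9.0, 40.2]
finger_gap: 55.2
```

Run:
```python
from h import *
s=st(); im,c=snap("wrist","w6",None,1.5)
```

```text
t 5.95 pos [463.  282.7 136.1] rot [ 0.0377  0.7054 -0.0382  0.7068] F [-12.3  -9.   40.2] gap 55.2 q [ 0.1   0.46 -0.88  1.83  0.41  1.05  0.53]
```

View pics/w6.png

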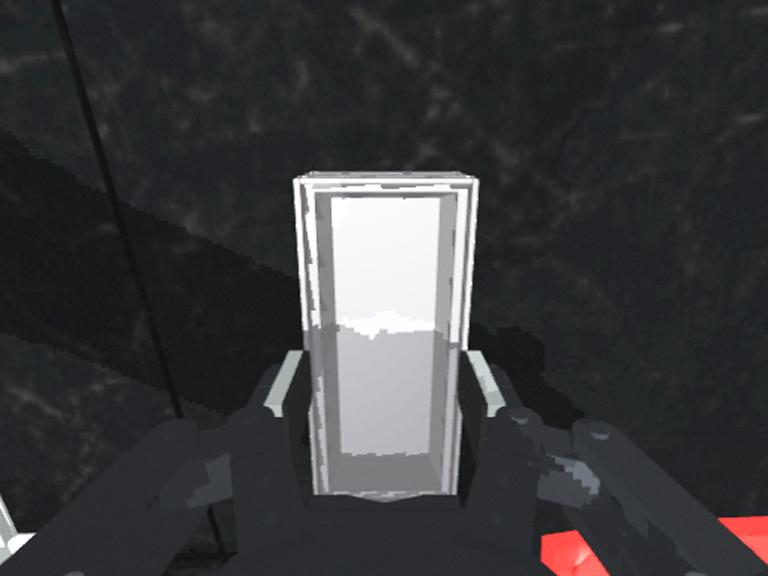

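Emit:
drive_tool(dp=[[0,0,0.005],[0,0,0],[0,0,0],[0,0,0],[0,0,0],[0,0,0]], dr=[[0,0,0],[0,0,0],[0,0,0],[0,0,0],[0,0,0],[0,0,0]], gripper=[0.07,0.07,0.07,0.07,0.07,0.07])

```text
clock: 6.5
ee_pos: [462.6, 281.7, 137.5]
eef_rot: [0.038, 0.706, -0.038, 0.706]
force: [-1.0, -0.1, -0.8]
finger_gap: 70.1
```

Emit:
drive_tool(dp=[[0,0,-0.004],[0,0,-0.004],[0,0,-0.004],[0,0,-0.002],[0,0,0],[0,0,0]], dr=[[0,0,0],[0,0,0],[0,0,0],[0,0,0],[0,0,0],[0,0,0]], gripper=[0.07,0.07,0.07,0.07,0.07,0.07])

```text
clock: 7.0
ee_pos: [462.7, 281.8, 123.7]
eef_rot: [0.038, 0.706, -0.038, 0.706]
force: [-0.2, -0.5, -0.4]
finger_gap: 69.7
```

Emit:
drive_tool(dp=[[0,0,0],[0,0,0],[0,0,0],[0,0,0],[0,0,0],[0,0,0],[0,0,0],[0,0,0]], dr=[[0,0,0],[0,0,0],[0,0,0],[0,0,0],[0,0,0],[0,0,0],[0,0,0],[0,0,0]], gripper=[0.05,0.05,0.05,0.05,0.05,0.05,0.05,0.05], newtons=45)

```text
clock: 7.67
ee_pos: [462.9, 282.1, 124.3]
eef_rot: [0.038, 0.706, -0.038, 0.706]
force: [-0.7, 0.3, 5.8]
finger_gap: 59.3
```

Emit:
drive_tool(dp=[[0,0,0.003],[0,0,0.005],[0,0,0.007],[0,0,0.01],[0,0,0.01],[0,0,0.005],[0,0,0],[0,0,0],[0,0,0]], dr=[[0,0,0],[0,0,0],[0,0,0],[0,0,0],[0,0,0],[0,0,0],[0,0,0],[0,0,0],[0,0,0]], gripper=[0.05,0.05,0.05,0.05,0.05,0.05,0.05,0.05,0.05])

```text
clock: 8.42
ee_pos: [462.7, 281.6, 163.7]
eef_rot: [0.038, 0.706, -0.038, 0.706]
force: [0.8, 0.4, -0.9]
finger_gap: 58.5
```

Run:
```python
from h import *
s=st(); im,c=snap("wrist","w7",None,1.0)
snap("scene","s7",(130,190,290,310),5)
```

```text
t 8.42 pos [462.7 281.6 163.7] rot [ 0.0381  0.7062 -0.0382  0.706 ] F [ 0.8  0.4 -0.9] gap 58.5 q [ 0.13  0.42 -0.9   1.81  0.37  1.09  0.55]
```

View pics/w7.png

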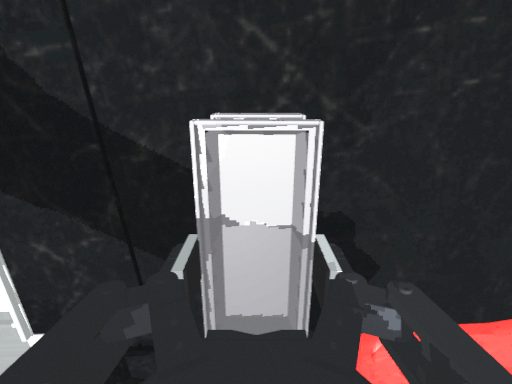

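View pics/s7.png

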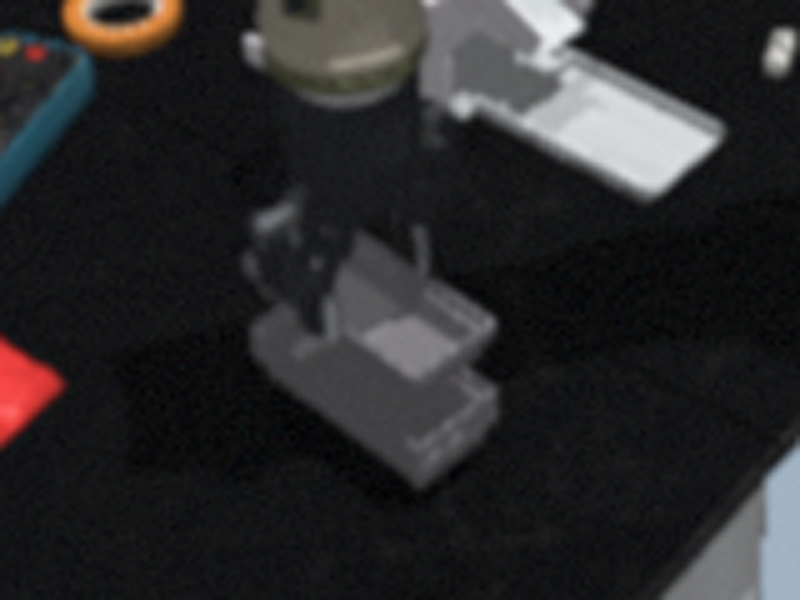

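Emit:
drive_tool(dp=[[0,-0.005,0.002],[0,-0.01,0.002],[0,-0.016,0.002],[-0.001,-0.016,0],[-0.001,-0.016,0],[-0.001,-0.016,0],[-0.001,-0.016,0],[-0.001,-0.016,0],[-0.001,-0.016,0],[-0.001,-0.016,0],[-0.001,-0.015,0],[-0.001,-0.01,0],[-0.001,-0.006,0],[0,-0.003,0],[0,0,0],[0,0,0],[0,0,0]], dr=[[0,0,0],[0,0,0],[0,0,0.01],[0,0,0.01],[0,0,0.01],[0,0,0.01],[0,0,0.01],[0,0,0],[0,0,0],[0,0,0],[0,0,0],[0,0,0],[0,0,0],[0,0,0],[0,0,0],[0,0,0],[0,0,0]], gripper=[0.05,0.05,0.05,0.05,0.05,0.05,0.05,0.05,0.05,0.05,0.05,0.05,0.05,0.05,0.05,0.05,0.05])

```text
clock: 9.93
ee_pos: [452.8, 105.5, 170.0]
eef_rot: [0.02, 0.707, -0.02, 0.707]
force: [-0.7, -0.2, -0.4]
finger_gap: 58.6
```

Run:
```python
from h import *
s=st(); im,c=snap("wrist","w8",None,1.5)
snap("scene","s8",(130,130,330,290),4)
snap("top","t8",(120,110,330,260),3.5)
```

```text
t 9.93 pos [452.8 105.5 170. ] rot [ 0.0203  0.7068 -0.0199  0.7069] F [-0.7 -0.2 -0.4] gap 58.6 q [ 0.54  0.22 -0.93  1.99  0.2   1.03  1.03]
```

View pics/w8.png

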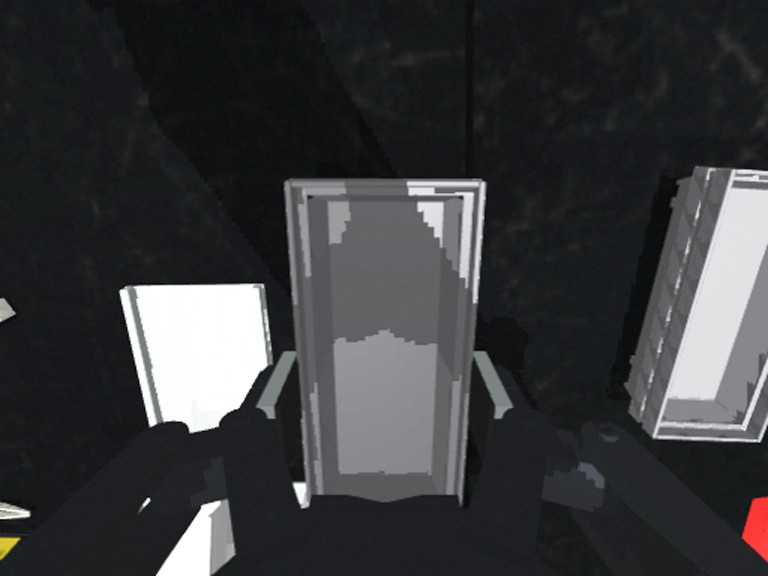

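View pics/t8.png

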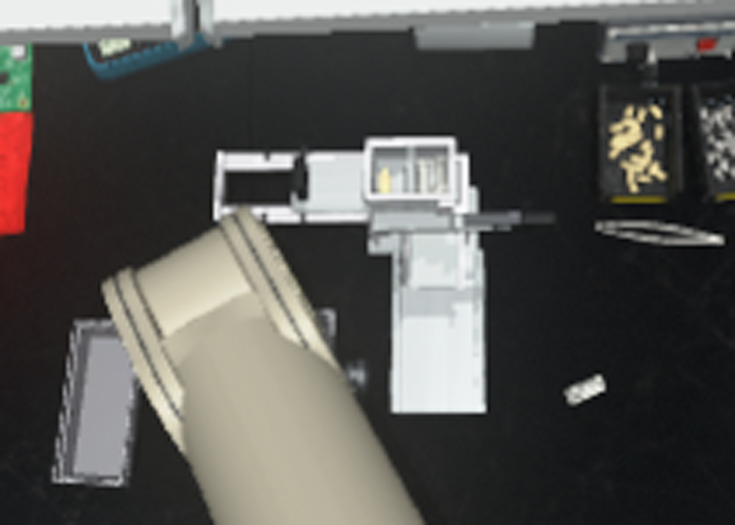

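Run:
```python
from h import *
im,c=load("w8")
cv2.imwrite("pics/w8z.png",cv2.resize(im[170:310,60:200],None,fx=5,fy=4.2,interpolation=cv2.INTER_CUBIC))
def t(n,p,z): print(n,onz("wrist",np.array(p)/1.5,z,c).round(1).tolist())
t("lips top",[(121,290),(263,284)],13)
t("left outer top line",[(121,290),(150,425)],13)
t("floor",[(137,287),(252,287)],3)
im,c=load("t8")
def t(n,p,z): print(n,onz("top",np.array(p)/3.5+[120,110],z,c).round(1).tolist())
t("front",[(391,412),(486,411)],13)
t("rightlip outer",[(486,411),(484,250)],13)
t("cells",[(364,138),(454,137),(457,202),(366,204)],162)
```

```text
lips top [[442.3, -47.4, 13.0], [443.3, 35.4, 13.0]]
left outer top line [[442.3, -47.4, 13.0], [534.4, -51.9, 13.0]]
floor [[444.0, -44.1, 3.0], [447.9, 25.3, 3.0]]
front [[444.4, 30.2, 13.0], [441.1, -54.5, 13.0]]
rightlip outer [[441.1, -54.5, 13.0], [589.0, -60.0, 13.0]]
cells [[651.9, 35.4, 162.0], [649.1, -38.5, 162.0], [593.6, -38.4, 162.0], [595.6, 35.5, 162.0]]
```

View pics/w8z.png

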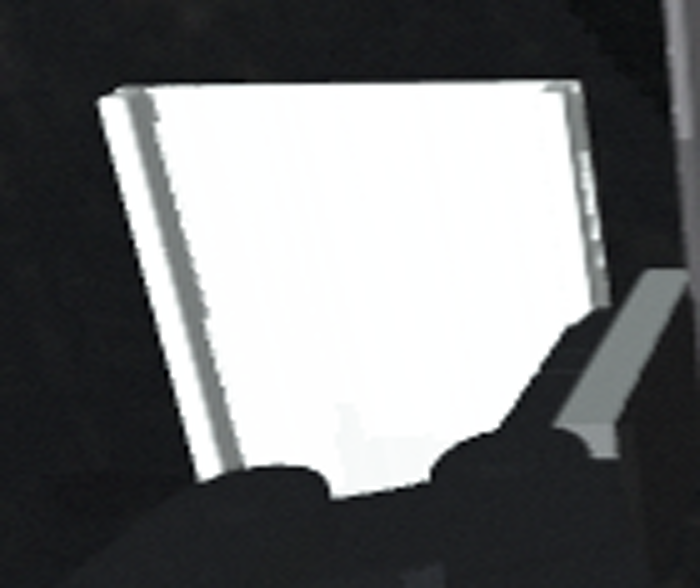

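Run:
```python
from h import *
im,c=load("scene1")
z=im[195:240,210:285]; cv2.imwrite("pics/s1d.png",cv2.resize(z,None,fx=10,fy=10,interpolation=cv2.INTER_CUBIC))
im,c=load("top1")
z=im[140:240,220:280]; cv2.imwrite("pics/t1d.png",cv2.resize(z,None,fx=8,fy=6,interpolation=cv2.INTER_CUBIC))
```

```text
(no output)
```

View pics/s1d.png

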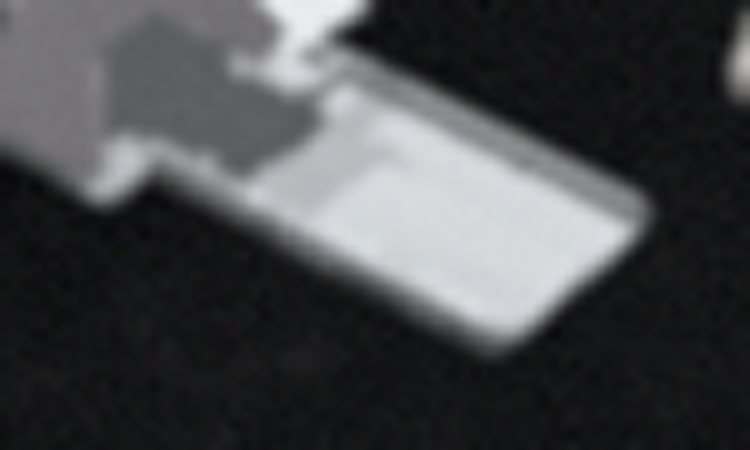

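View pics/t1d.png

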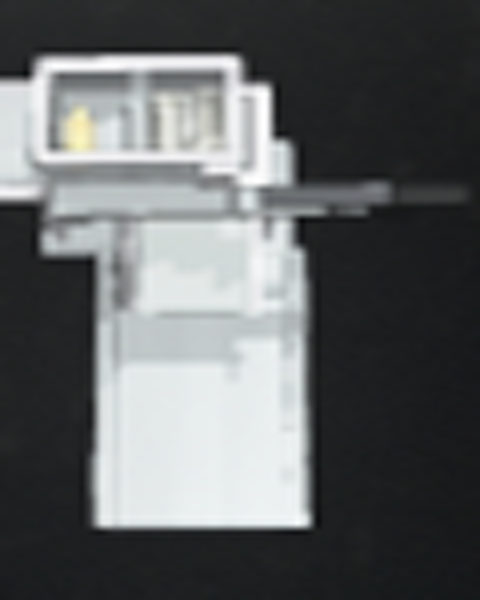

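Run:
```python
from h import *
c=cams.calibration("scene")
u=lambda p:(p[0]/10+210,p[1]/10+195)
print(onz("scene",[u((650,203))],13).round(1), onz("scene",[u((345,50))],13).round(1))
print("floor corners",onz("scene",[u((640,222)),u((512,345))],3).round(1))
print("top",onz("top",[(231.6,227.8),(258.9,227.8)],8).round(1))
# check top vs scene with tray corners from wrist
P=[[390.4,259.8,68],[396.1,319.3,68],[535.5,304.3,68],[529.5,244.4,68]]
print(proj("scene",P).round(1))
im,cc=load("scene1"); cv2.imwrite("pics/s1t.png",cv2.resize(im[230:295,170:240],None,fx=10,fy=9,interpolation=cv2.INTER_CUBIC))
im,cc=load("top1"); cv2.imwrite("pics/t1t.png",cv2.resize(im[190:260,125:175],None,fx=10,fy=8,interpolation=cv2.INTER_CUBIC))
```

```text
[[438.8 -48.2  13. ]] [[570.1 -54.2  13. ]]
floor corners [[442.4 -48.1   3. ]
 [441.5  27.3   3. ]]
top [[444.8  30.9   8. ]
 [440.6 -54.6   8. ]]
[[228.4 264.4]
 [213.1 276.4]
 [179.1 251.8]
 [194.6 241. ]]
```

View pics/s1t.png

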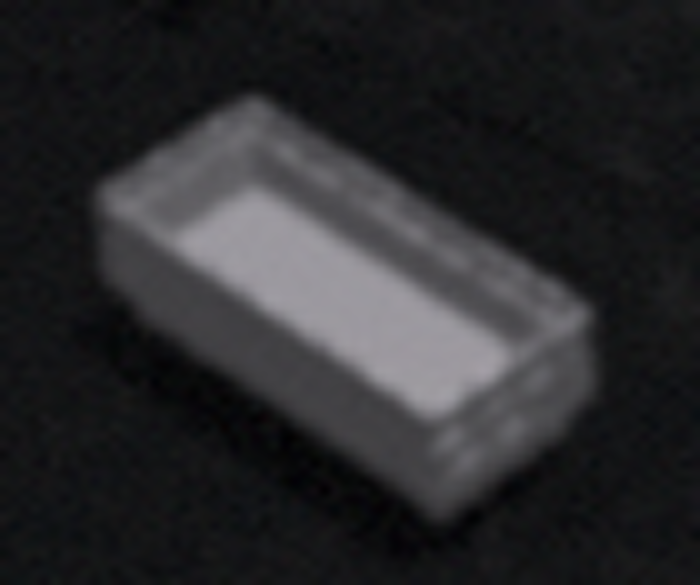

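View pics/t1t.png

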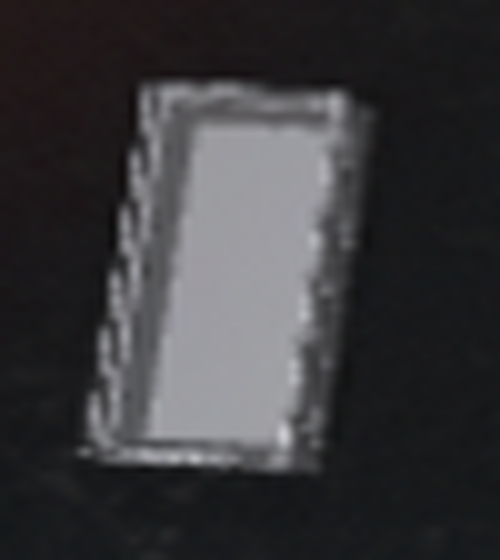

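Emit:
drive_tool(dp=[[0,-0.006,0],[0,-0.012,0],[0,-0.014,0],[0,-0.014,0],[0,-0.014,0],[0,-0.014,-0.005],[0,-0.014,-0.008],[0,-0.012,-0.008],[0,-0.008,-0.008],[0,-0.004,-0.008],[0,-0.003,-0.008],[0,0,0],[0,0,0],[0,0,0],[0,0,0]], dr=[[0,0,0],[0,0,0.005],[0,0,0.005],[0,0,0.005],[0,0,0],[0,0,0],[0,0,0],[0,0,0],[0,0,0],[0,0,0],[0,0,0],[0,0,0],[0,0,0],[0,0,0],[0,0,0]], gripper=[0.05,0.05,0.05,0.05,0.05,0.05,0.05,0.05,0.05,0.05,0.05,0.05,0.05,0.05,0.05])

```text
clock: 11.33
ee_pos: [453.1, -9.6, 125.3]
eef_rot: [0.015, 0.707, -0.015, 0.707]
force: [-0.2, 0.9, -0.9]
finger_gap: 58.1
```

Run:
```python
from h import *
s=st(); im,c=snap("wrist","w9",None,1.5)
snap("scene","s9",(170,170,290,260),6)
```

```text
t 11.33 pos [453.1  -9.6 125.3] rot [ 0.0149  0.7067 -0.0147  0.7072] F [-0.2  0.9 -0.9] gap 58.1 q [ 0.7   0.25 -0.84  2.06  0.23  0.93  1.27]
```

View pics/w9.png

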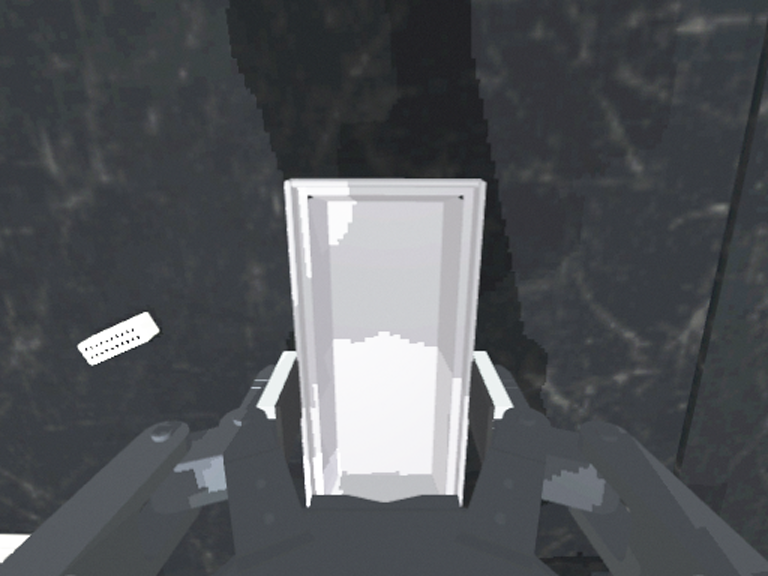

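View pics/s9.png

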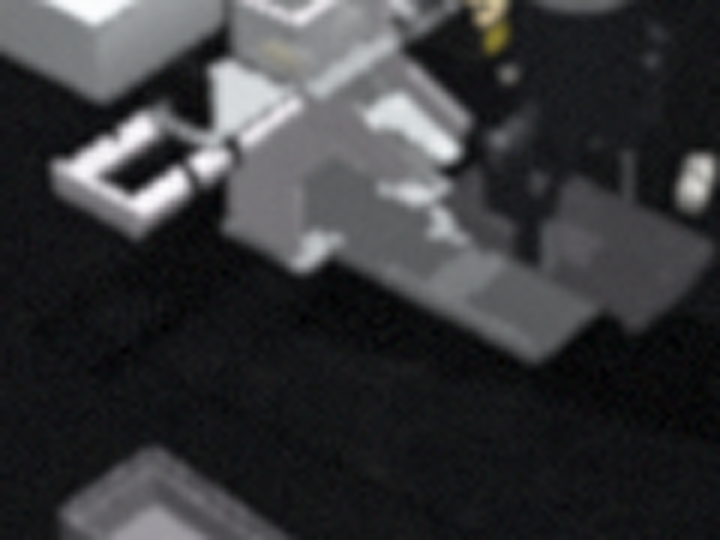

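Emit:
drive_tool(dp=[[0,0,-0.006],[0,0,-0.006],[0,0,-0.005],[0,0,-0.002],[0,0,0],[0,0,0]], dr=[[0,0,0],[0,0,0],[0,0,0],[0,0,0],[0,0,0],[0,0,0]], gripper=[0.05,0.05,0.05,0.05,0.05,0.05])

```text
clock: 11.93
ee_pos: [452.7, -10.1, 105.7]
eef_rot: [0.015, 0.707, -0.015, 0.707]
force: [-0.3, -0.1, -0.7]
finger_gap: 58.8
```

Emit:
drive_tool(dp=[[0.004,-0.0002,0],[0.006,-0.0002,0],[0.006,-0.0003,0],[0.006,-0.0003,0],[0.006,-0.0003,0],[0.006,-0.0002,0],[0.004,-0.0001,0],[0,0,0],[0,0,0],[0,0,0]], dr=[[0,0,0],[0,0,0],[0,0,0],[0,0,0],[0,0,0],[0,0,0],[0,0,0],[0,0,0],[0,0,0],[0,0,0]], gripper=[0.05,0.05,0.05,0.05,0.05,0.05,0.05,0.05,0.05,0.05])

```text
clock: 12.77
ee_pos: [490.6, -11.7, 105.8]
eef_rot: [0.015, 0.707, -0.015, 0.707]
force: [0.2, -0.4, -0.4]
finger_gap: 58.5
```

Run:
```python
from h import *
s=st(); im,c=snap("wrist","w10",None,1.5)
snap("scene","s10",(170,170,290,260),6)
```

```text
t 12.77 pos [490.6 -11.7 105.8] rot [ 0.0151  0.7071 -0.015   0.7068] F [ 0.2 -0.4 -0.4] gap 58.5 q [ 0.63  0.37 -0.79  1.98  0.32  0.93  1.21]
```

View pics/w10.png

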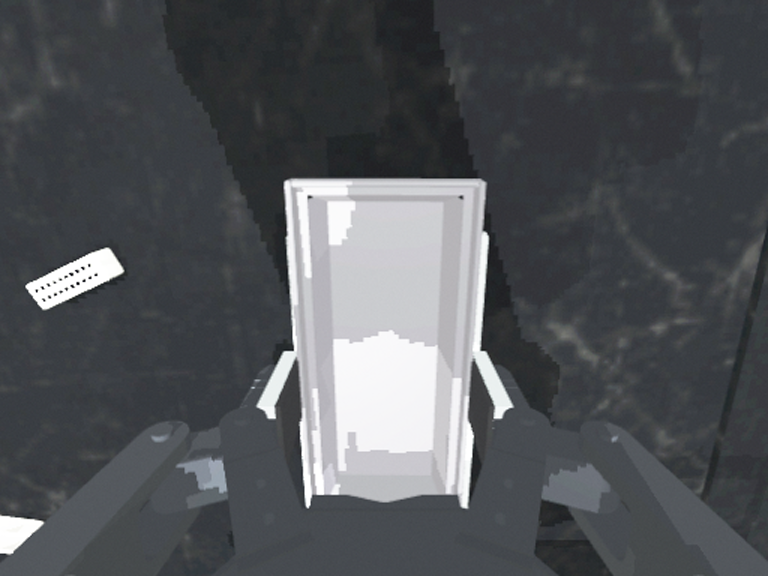

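View pics/s10.png

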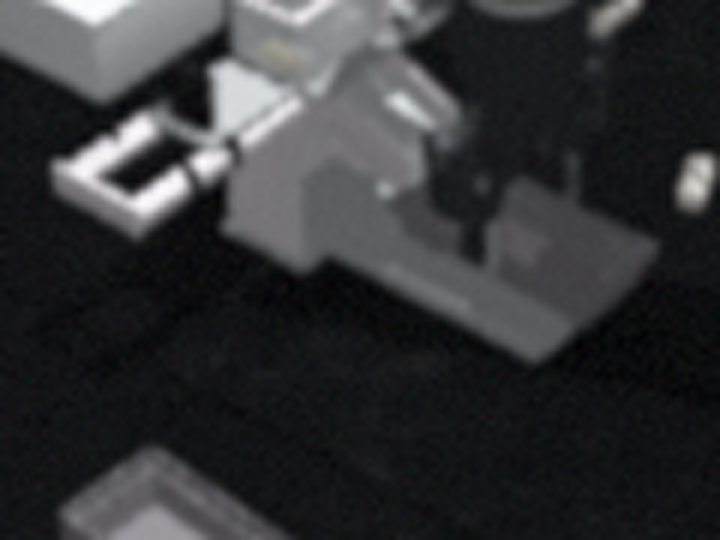

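Run:
```python
from h import *
im,c=load("w10"); s=r.state()
cv2.imwrite("pics/w10z.png",cv2.resize(im[110:250,180:335],None,fx=5,fy=4,interpolation=cv2.INTER_NEAREST))
```

```text
(no output)
```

View pics/w10z.png

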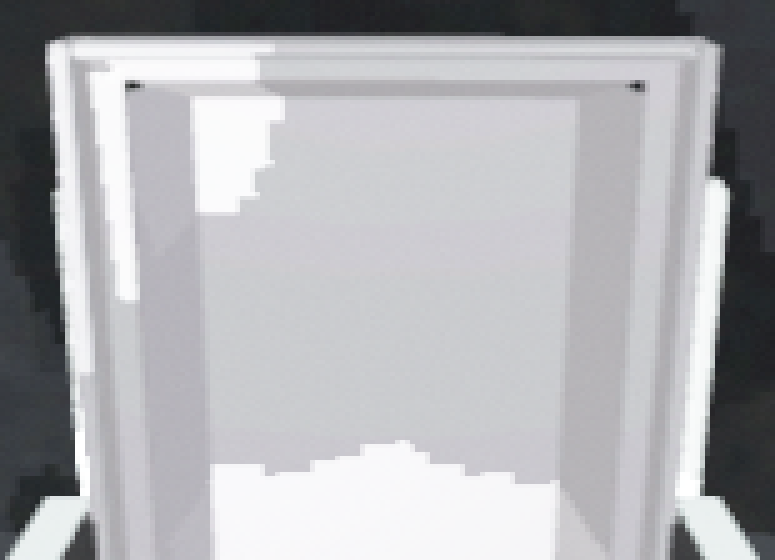

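Run:
```python
from h import *
im,c=load("w10"); s=r.state()
P=onz("wrist",[(191.0,157.5),(325.6,155.5),(320.8,232.5),(195.8,232.5)],13,c); print(P.round(1))
Rt=R.from_quat(s["eef_rot"]).as_matrix()
print(((P-s["ee_pos"])@Rt).round(1))
T=onz("wrist",[(180+45/5,110+40/4),(180+722/5,110+40/4)],50.5,c); print("tray front",((T-s["ee_pos"])@Rt).round(1))
```

```text
[[442.8 -49.5  13. ]
 [445.   30.5  13. ]
 [495.5  29.1  13. ]
 [492.1 -52.1  13. ]]
[[ 92.9 -39.8 -46.1]
 [ 92.9  40.3 -47.3]
 [ 92.9  41.1   3.3]
 [ 92.9 -40.2   3.3]]
tray front [[ 55.4 -30.6 -70.4]
 [ 55.4  29.1 -70.4]]
```

Run:
```python
from h import *
print(onz("top",[(220+200/8,140+313/6)],57).round(1), onz("top",[(220+110/8,140+310/6)],75).round(1))
# hopper cell rim corners at z162 from t1d
print(onz("top",[(220+32/8,140+57/6),(220+243/8,140+55/6),(220+243/8,140+167/6),(220+36/8,140+167/6)],162).round(1))
```

```text
[[546.2 -17.   57. ]] [[545.6  16.5  75. ]]
[[651.7  35.4 162. ]
 [649.  -40.3 162. ]
 [593.3 -37.9 162. ]
 [596.9  35.6 162. ]]
```

Emit:
drive_tool(dp=[[0.0015,0.0005,-0.002],[0.0015,0.0005,-0.002],[0,0,-0.001],[0,0,-0.001],[0,0,-0.0005],[0,0,0],[0,0,0]], dr=[[0,0,0],[0,0,0],[0,0,0],[0,0,0],[0,0,0],[0,0,0],[0,0,0]], gripper=[0.05,0.05,0.05,0.05,0.05,0.05,0.05])

```text
clock: 13.45
ee_pos: [493.8, -10.7, 99.5]
eef_rot: [0.015, 0.707, -0.015, 0.707]
force: [-0.9, 0.6, 0.9]
finger_gap: 58.6
```

Emit:
drive_tool(dp=[[0,0,-0.0005],[0,0,-0.0005],[0,0,0],[0,0,0]], dr=[[0,0,0],[0,0,0],[0,0,0],[0,0,0]], gripper=[0.05,0.05,0.05,0.05])

```text
clock: 13.78
ee_pos: [493.8, -10.6, 99.3]
eef_rot: [0.015, 0.707, -0.015, 0.707]
force: [-7.8, 0.1, 15.2]
finger_gap: 58.9
```

Contact with the plate. Release and rise.

Emit:
drive_tool(dp=[[0,0,0.001],[0,0,0],[0,0,0],[0,0,0],[0,0,0],[0,0,0.005],[0,0,0.015],[0,0,0.02],[0,0,0.02],[0,0,0.02],[-0.005,0,0.02],[-0.01,0,0.03],[-0.01,0,0.03],[-0.01,0,0.03],[-0.01,0,0.03],[-0.005,0,0.02],[0,0,0],[0,0,0],[0,0,0]], dr=[[0,0,0],[0,0,0],[0,0,0],[0,0,0],[0,0,0],[0,0,0],[0,0,0],[0,0,0],[0,0,0],[0,0,0],[0,0,0],[0,0,0],[0,0,0],[0,0,0],[0,0,0],[0,0,0],[0,0,0],[0,0,0],[0,0,0]], gripper=[0.07,0.07,0.07,0.07,0.07,0.07,0.07,0.07,0.07,0.07,0.07,0.07,0.07,0.07,0.07,0.07,0.07,0.07,0.07])

```text
clock: 15.37
ee_pos: [443.6, -10.8, 338.9]
eef_rot: [0.015, 0.707, -0.015, 0.707]
force: [-0.1, -0.2, -0.4]
finger_gap: 70.1
```

Run:
```python
from h import *
s=st(); im,c=snap("wrist","w11",None,1.5)
```

```text
t 15.37 pos [443.6 -10.8 338.9] rot [ 0.0151  0.7071 -0.0152  0.7068] F [-0.1 -0.2 -0.4] gap 70.1 q [ 0.82 -0.07 -0.85  1.82 -0.05  1.37  1.52]
```

View pics/w11.png

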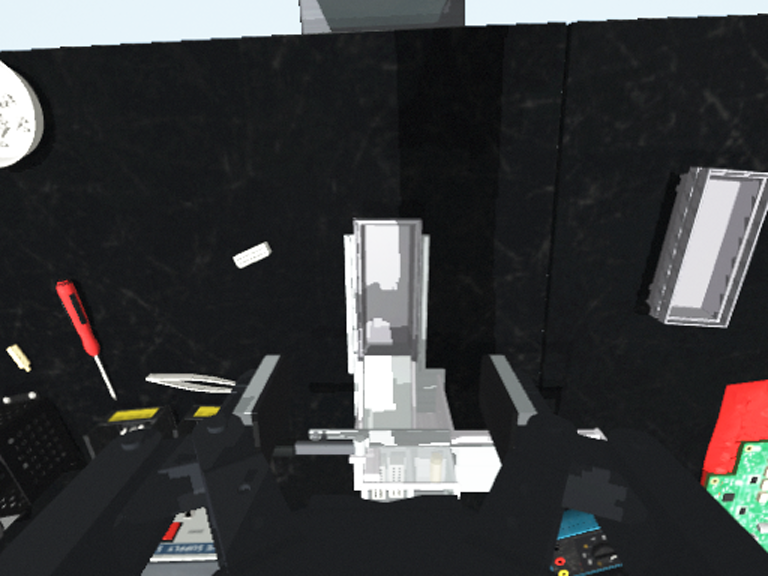

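Run:
```python
from h import *
im,c=load("w11")
cv2.imwrite("pics/w11z.png",cv2.resize(im[140:260,215:315],None,fx=7,fy=5,interpolation=cv2.INTER_CUBIC))
cv2.imwrite("pics/w11h.png",cv2.resize(im[275:340,175:345],None,fx=4.5,fy=6,interpolation=cv2.INTER_CUBIC))
```

```text
(no output)
```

View pics/w11z.png

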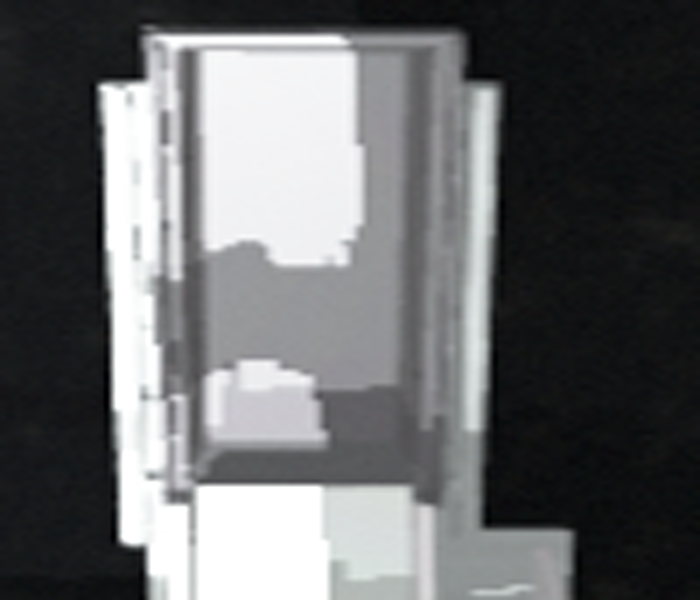

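View pics/w11h.png

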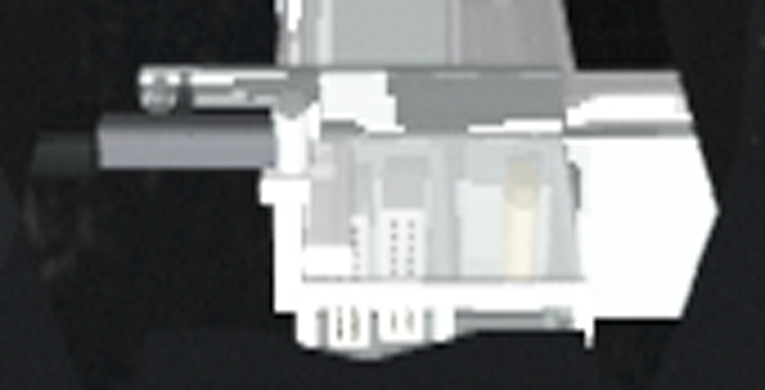

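Run:
```python
from h import *
im,c=load("w11")
u=lambda p:(p[0]/7+215,p[1]/5+140)
def t(n,p,z):
    P=onz("wrist",[u(q) for q in p],z,c); print(n,P.round(1).tolist(),"mid",P.mean(0).round(1)[:2])
t("tray front",[(146,32),(466,32)],43)
t("tray rim rearvisible",[(172,500),(440,500)],43)
t("lips",[(99,85),(500,85)],13)
t("lips rear",[(121,540),(481,540)],13)
t("chute lip inner",[(195,487),(414,487)],57)
```

```text
tray front [[422.2, -37.8, 43.0], [424.7, 22.4, 43.0]] mid [423.4  -7.7]
tray rim rearvisible [[559.9, -41.3, 43.0], [562.3, 15.0, 43.0]] mid [561.1 -13.2]
lips [[441.7, -50.9, 13.0], [445.2, 31.7, 13.0]] mid [443.5  -9.6]
lips rear [[589.7, -56.6, 13.0], [593.2, 26.0, 13.0]] mid [591.4 -15.3]
chute lip inner [[548.5, -35.2, 57.0], [550.4, 8.9, 57.0]] mid [549.5 -13.1]
```

Run:
```python
from h import *
im,c=load("w11")
u=lambda p:(p[0]/4.5+175,p[1]/6+275)
print("grip top ctr",onz("wrist",[u((68,153)),u((35,153)),u((100,150)),u((275,140))],139,c).round(1).tolist())
print("knob",onz("wrist",[u((160,88))],134,c).round(1))
print("cell wall front right corner top z162 ",onz("wrist",[u((262,190)),u((262,205))],162,c).round(1))
print("top grip",onz("top",[(220+390/8,140+192/6),(220+470/8,140+192/6),(220+260/8,140+198/6)],139).round(1).tolist())
o=np.array([624.4,-16.5]);y=-0.0385;Rm=np.array([[np.cos(y),-np.sin(y)],[np.sin(y),np.cos(y)]])
for n,l in dict(handle=(0,105),dock=(-130,0),pivot=(-30,-25),shut=(0,105)).items(): print(n,(o+Rm@l).round(1))
```

```text
grip top ctr [[585.8, -95.7, 139.0], [585.4, -104.3, 139.0], [585.4, -87.2, 139.0], [584.9, -41.4, 139.0]]
knob [[575.4 -71.4 134. ]]
cell wall front right corner top z162  [[576.9 -42.5 162. ]
 [580.3 -42.7 162. ]]
top grip [[584.7, -90.3, 139.0], [583.2, -119.2, 139.0], [584.0, -43.1, 139.0]]
handle [628.4  88.4]
dock [494.5 -11.5]
pivot [593.5 -40.3]
shut [628.4  88.4]
```

Emit:
drive_tool(dp=[[0.008,-0.006,0],[0.008,-0.006,0],[0.008,-0.006,0],[0.008,-0.006,0],[0.008,-0.006,0],[0.008,-0.006,0],[0.008,-0.006,0],[0.008,-0.006,0],[0.008,-0.006,0],[0.008,-0.006,0],[0.008,-0.006,0],[0.008,-0.006,0],[0.008,-0.006,0],[0.008,-0.006,0],[0.008,-0.004,0],[0.008,-0.004,0],[0.007,0,-0.01],[0.007,0,-0.02],[0,0,-0.02],[0,0,-0.01]], dr=[[0,0,-0.0823],[0,0,-0.0825],[0,0,-0.0825],[0,0,-0.0825],[0,0,-0.0825],[0,0,-0.0825],[0,0,-0.0825],[0,0,-0.0825],[0,0,-0.0825],[0,0,-0.0825],[0,0,-0.0825],[0,0,-0.0825],[0,0,-0.0825],[0,0,-0.0825],[0,0,-0.0825],[0,0,-0.0825],[0,0,-0.0825],[0,0,-0.0825],[0,0,-0.0822],[0,0,0]], gripper=[0.04,0.04,0.04,0.04,0.04,0.04,0.04,0.04,0.04,0.04,0.04,0.04,0.04,0.04,0.04,0.04,0.04,0.04,0.04,0.04])

```text
clock: 17.08
ee_pos: [585.1, -102.4, 275.4]
eef_rot: [-0.51, -0.491, 0.511, -0.488]
force: [0.8, 0.0, -0.6]
finger_gap: 40.2
```

Emit:
drive_tool(dp=[[0,0,0],[0,0,0],[0,0,0]], dr=[[0,0,0],[0,0,0],[0,0,0]], gripper=[0.04,0.04,0.04])

```text
clock: 17.33
ee_pos: [586.1, -102.7, 280.3]
eef_rot: [0.509, 0.49, -0.509, 0.491]
force: [-0.2, 0.3, 0.5]
finger_gap: 40.2
```

Run:
```python
from h import *
s=st(); print(R.from_quat(s["eef_rot"]).as_matrix().round(3)); im,c=snap("wrist","w12",None,1.5)
```

```text
t 17.33 pos [ 586.1 -102.7  280.3] rot [ 0.5094  0.4905 -0.5089  0.4909] F [-0.2  0.3  0.5] gap 40.2 q [ 0.64  0.35 -0.67  1.55  0.23  1.32 -0.1 ]
[[ 0.001  0.999 -0.037]
 [ 0.    -0.037 -0.999]
 [-1.     0.001 -0.   ]]
```

View pics/w12.png

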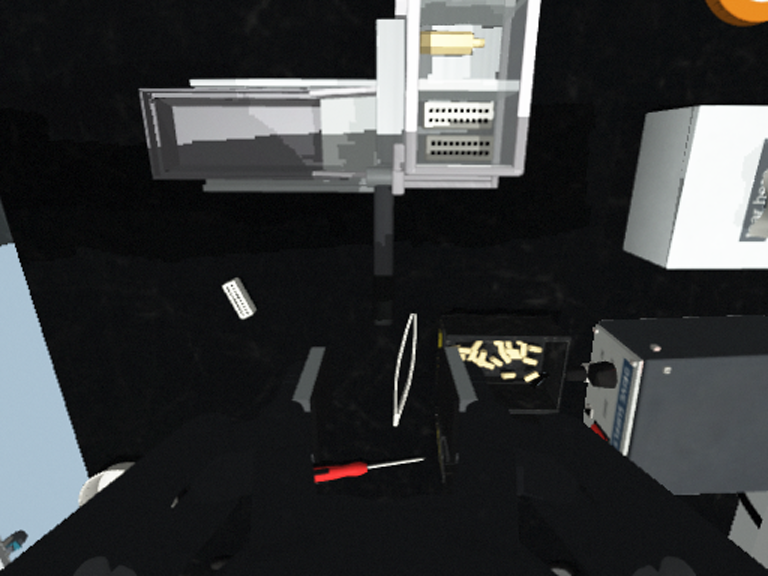

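Run:
```python
from h import *
im,c=load("w12"); s=r.state()
z=cv2.resize(im[110:235,225:285],None,fx=10,fy=4.6,interpolation=cv2.INTER_CUBIC); z=np.clip(z.astype(float)*2.5,0,255).astype(np.uint8)
cv2.imwrite("pics/w12z.png",z)
Rt=R.from_quat(s["eef_rot"]).as_matrix()
P=onz("wrist",np.array([(375,274),(392,274),(375,323),(392,323),(383,185)])/1.5,139.5,c); print(P.round(1))
print(((P-s["ee_pos"])@Rt).round(1))
```

```text
[[ 582.2  -87.3  139.5]
 [ 591.1  -87.6  139.5]
 [ 580.9 -115.3  139.5]
 [ 590.3 -115.7  139.5]
 [ 588.1  -41.6  139.5]]
[[141.1  -4.8 -15.3]
 [141.1   4.1 -15.3]
 [141.1  -5.   12.8]
 [141.1   4.3  12.8]
 [141.1  -0.6 -61.2]]
```

View pics/w12z.png

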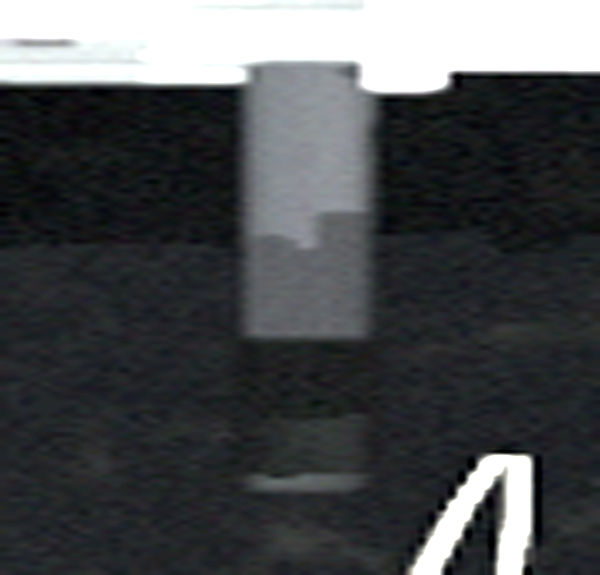

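Emit:
drive_tool(dp=[[0,0.0005,-0.015],[0,0,-0.018],[0,0,-0.02],[0,0,-0.018],[0,0,-0.013],[0,0,-0.008],[0,0,0],[0,0,0]], dr=[[0,0,0],[0,0,0],[0,0,0],[0,0,0],[0,0,0],[0,0,0],[0,0,0],[0,0,0]], gripper=[0.03,0.03,0.03,0.03,0.03,0.03,0.03,0.03])

```text
clock: 18.05
ee_pos: [586.1, -102.3, 188.1]
eef_rot: [0.51, 0.49, -0.509, 0.49]
force: [-0.9, 0.3, 0.5]
finger_gap: 29.8
```

Emit:
drive_tool(dp=[[0,0,0],[0,0,0],[0,0,0],[0,0,0],[0,0,0],[0,0,0]], dr=[[0,0,0],[0,0,0],[0,0,0],[0,0,0],[0,0,0],[0,0,0]], gripper=[0.005,0.005,0.005,0.005,0.005,0.005], newtons=25)

```text
clock: 18.55
ee_pos: [585.9, -102.2, 188.5]
eef_rot: [0.51, 0.49, -0.51, 0.49]
force: [-5.2, -0.3, 6.6]
finger_gap: 11.3
```

Run:
```python
from h import *
s=st(); im,c=snap("wrist","w13",None,1.5)
snap("scene","s13",(150,130,290,230),5)
```

```text
t 18.55 pos [ 585.9 -102.2  188.5] rot [ 0.5097  0.4899 -0.5096  0.4904] F [-5.2 -0.3  6.6] gap 11.3 q [ 0.62  0.43 -0.65  1.65  0.28  1.15 -0.15]
```

View pics/w13.png

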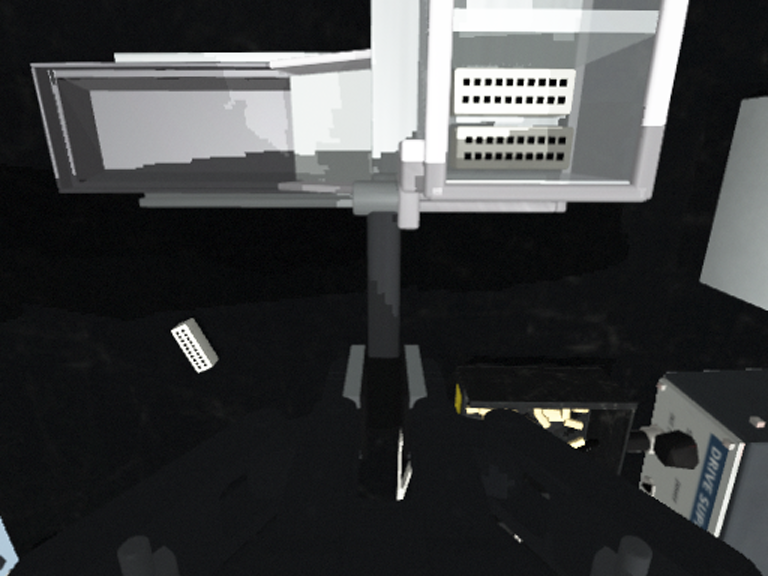

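Emit:
drive_tool(dp=[[0,0.0001,0.003],[0,0.0002,0.0028],[0,0.0008,0.0058],[0,0.0013,0.0057],[0,0.0018,0.0056],[0,0.0023,0.0054],[0,0,0],[0,0,0]], dr=[[0,0,0],[0,0,0],[0,0,0],[0,0,0],[0,0,0],[0,0,0],[0,0,0],[0,0,0]], gripper=[0.005,0.005,0.005,0.005,0.005,0.005,0.005,0.005])

```text
clock: 19.32
ee_pos: [586.0, -95.7, 216.6]
eef_rot: [0.51, 0.49, -0.51, 0.49]
force: [-2.9, -1.4, 2.4]
finger_gap: 11.6
```

Run:
```python
from h import *
s=st(); im,c=snap("wrist","w14",None,1.5)
```

```text
t 19.32 pos [586.  -95.7 216.6] rot [ 0.5097  0.4899 -0.5095  0.4905] F [-2.9 -1.4  2.4] gap 11.6 q [ 0.62  0.4  -0.66  1.63  0.26  1.2  -0.14]
```

View pics/w14.png

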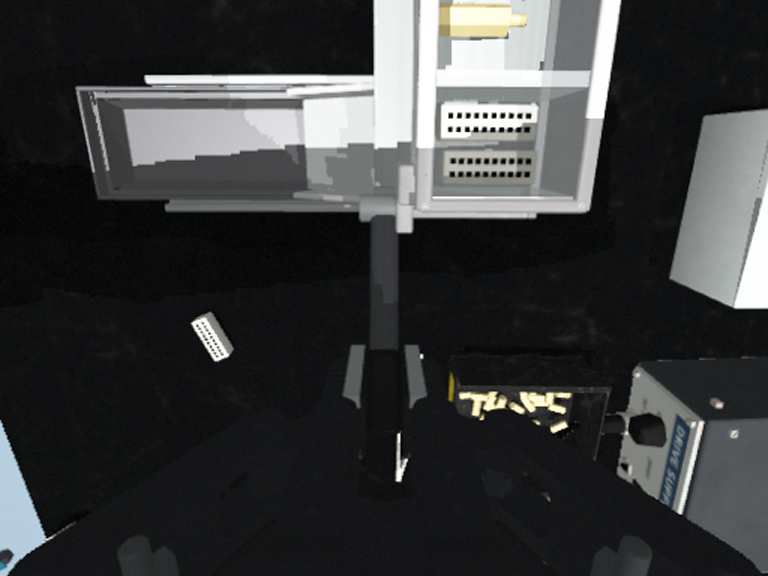

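Emit:
drive_tool(dp=[[0,0.0028,0.0051],[0,0.0032,0.0049],[0,0.0036,0.0046],[0,0.004,0.0042],[0,0.0044,0.0038],[0,0,0],[0,0,0]], dr=[[0,0,0],[0,0,0],[0,0,0],[0,0,0],[0,0,0],[0,0,0],[0,0,0]], gripper=[0.005,0.005,0.005,0.005,0.005,0.005,0.005])

```text
clock: 19.95
ee_pos: [586.4, -77.3, 239.5]
eef_rot: [0.51, 0.49, -0.509, 0.491]
force: [1.0, -1.7, 4.5]
finger_gap: 11.5
```

Run:
```python
from h import *
s=st(); im,c=snap("wrist","w15",None,1.5)
snap("scene","s15",(150,130,290,230),5)
```

```text
t 19.95 pos [586.4 -77.3 239.5] rot [ 0.51    0.4898 -0.509   0.4908] F [ 1.  -1.7  4.5] gap 11.5 q [ 0.6   0.38 -0.68  1.61  0.25  1.24 -0.16]
```

View pics/w15.png

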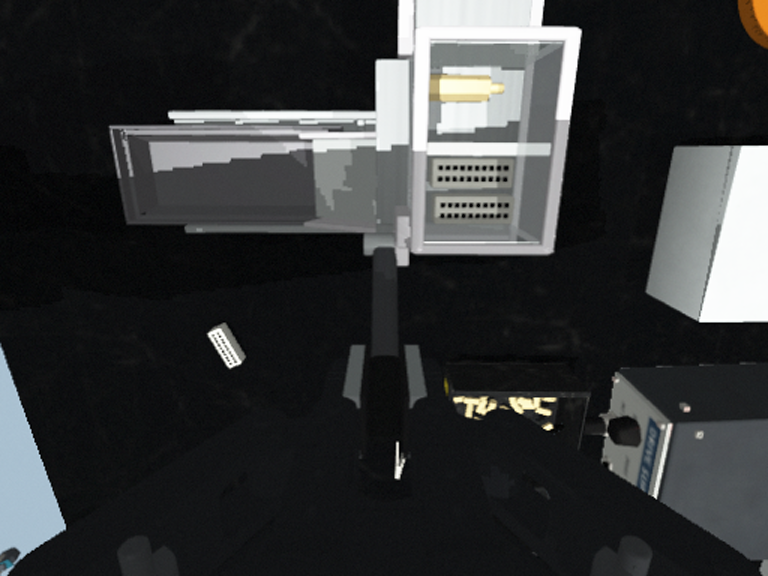

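View pics/s15.png

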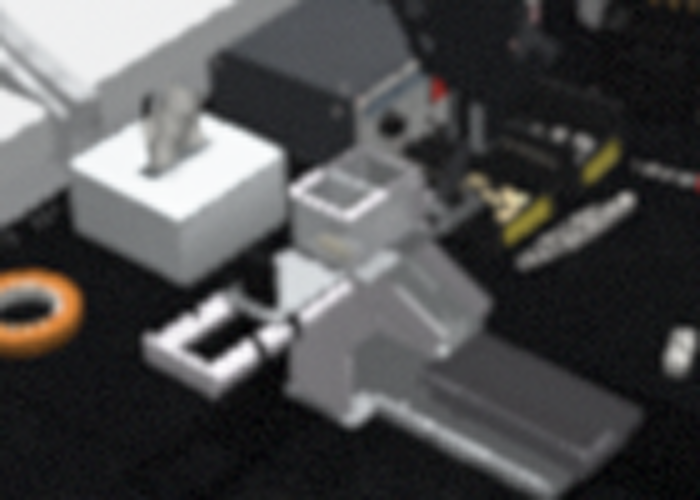

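Emit:
drive_tool(dp=[[0,0,0],[0,0,0],[0,0,0],[0,0,0],[0,0,0.01],[0,0,0.02],[0,0,0.03],[0,0,0.03],[0,0,0.01],[0,0,0],[0,0,0],[0,0,0]], dr=[[0,0,0],[0,0,0],[0,0,0],[0,0,0],[0,0,0],[0,0,0],[0,0,0],[0,0,0],[0,0,0],[0,0,0],[0,0,0],[0,0,0]], gripper=[0.035,0.035,0.035,0.035,0.035,0.035,0.035,0.035,0.035,0.035,0.035,0.035])

```text
clock: 21.05
ee_pos: [585.4, -77.8, 337.2]
eef_rot: [-0.509, -0.491, 0.51, -0.49]
force: [1.0, 0.2, 0.2]
finger_gap: 35.1
```

Run:
```python
from h import *
s=st(); im,c=snap("wrist","w16",None,1.5)
```

```text
t 21.05 pos [585.4 -77.8 337.2] rot [-0.5093 -0.4906  0.51   -0.4897] F [1.  0.2 0.2] gap 35.1 q [ 0.61  0.32 -0.69  1.48  0.2   1.42 -0.13]
```

View pics/w16.png

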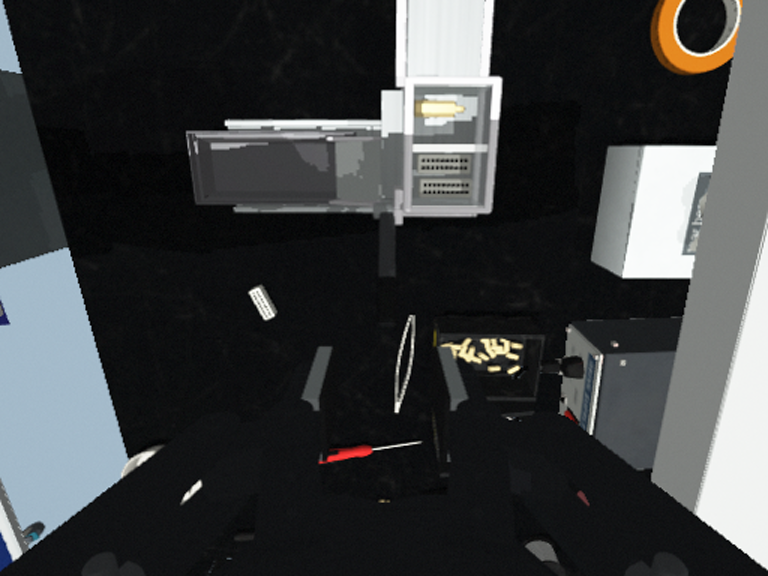

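Run:
```python
from h import *
im,c=load("w16")
for th in (0,.5,.9):
    P=[[587.5-0*d,-37.5-d*np.cos(th),134+d*np.sin(th)] for d in (0,50,80)]
    print(th,(proj("wrist",P,c)*1.5).round(0).tolist())
z=cv2.resize(im[130:220,225:295],None,fx=10,fy=6.6,interpolation=cv2.INTER_CUBIC); z=np.clip(z.astype(float)*3,0,255).astype(np.uint8)
cv2.imwrite("pics/w16z.png",z)
snap("top","t16",(200,120,320,220),6)
```

```text
0 [[385.0, 210.0], [388.0, 283.0], [390.0, 323.0]]
0.5 [[385.0, 210.0], [388.0, 285.0], [390.0, 333.0]]
0.9 [[385.0, 210.0], [387.0, 272.0], [389.0, 317.0]]
```

View pics/w16z.png

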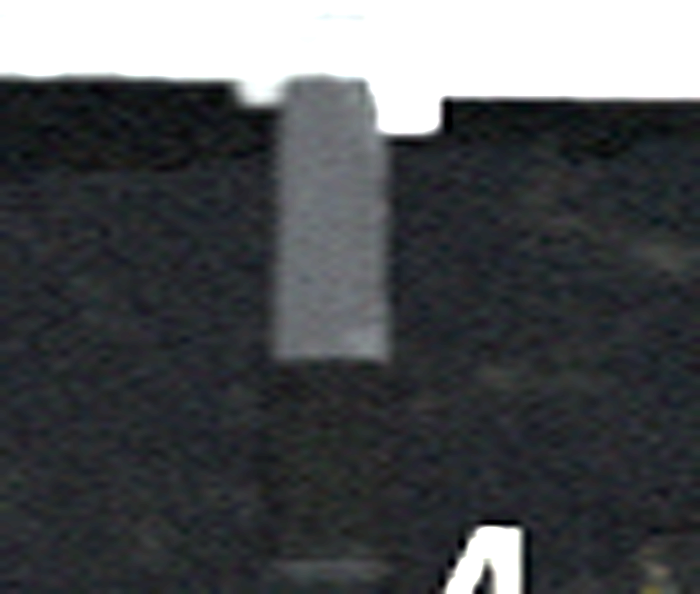

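View pics/t16.png

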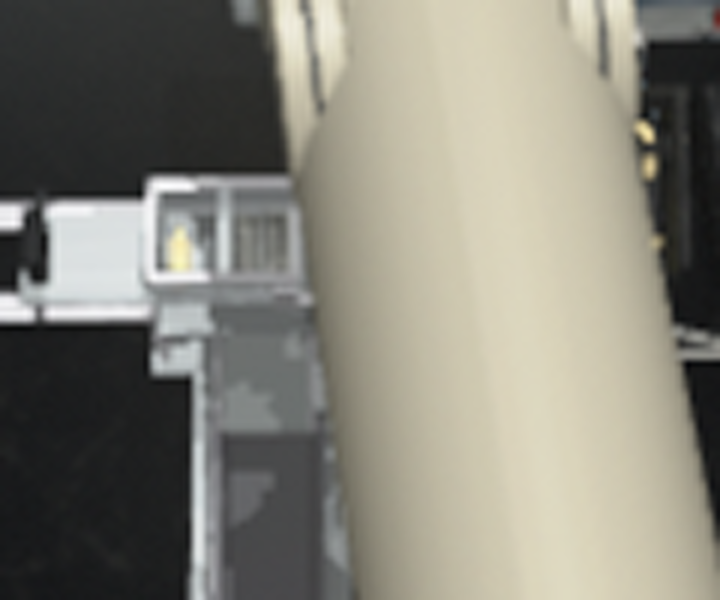

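Emit:
drive_tool(dp=[[0.002,0.0083,0],[0.002,0.0083,0],[0.002,0.0083,0],[0.002,0.0083,0],[0.002,0.0083,0],[0.002,0.0083,0],[0.002,0.0083,0],[0.002,0.0083,0],[0.002,0.0083,0],[0.002,0.0083,0],[0.002,0.0083,0],[0.002,0.0083,0],[0.002,0.0083,0],[0.002,0.0083,0],[0.002,0.0083,0],[0.002,0.0083,0],[0.002,0.0083,0],[0.002,0.0083,0],[0.002,0.0083,0],[0.002,0.0083,0]], dr=[[0,0,0.0783],[0,0,0.0784],[0,0,0.0784],[0,0,0.0784],[0,0,0.0784],[0,0,0.0784],[0,0,0.0784],[0,0,0.0784],[0,0,0.0784],[0,0,0.0784],[0,0,0.0784],[0,0,0.0784],[0,0,0.0784],[0,0,0.0784],[0,0,0.0784],[0,0,0.0784],[0,0,0.0784],[0,0,0.0784],[0,0,0.0784],[0,0,0.0784]], gripper=[0.04,0.04,0.04,0.04,0.04,0.04,0.04,0.04,0.04,0.04,0.04,0.04,0.04,0.04,0.04,0.04,0.04,0.04,0.04,0.04])

```text
clock: 22.82
ee_pos: [625.7, 88.5, 337.3]
eef_rot: [0.013, 0.708, -0.013, 0.706]
force: [-0.2, 0.0, 0.1]
finger_gap: 39.9
```

Emit:
drive_tool(dp=[[0,0,0],[0,0,0],[0,0,0]], dr=[[0,0,0],[0,0,0],[0,0,0]], gripper=[0.04,0.04,0.04])

```text
clock: 23.07
ee_pos: [625.8, 87.6, 337.8]
eef_rot: [0.016, 0.707, -0.016, 0.707]
force: [0.1, -0.7, 0.5]
finger_gap: 40.0
```

Run:
```python
from h import *
s=st(); print(R.from_quat(s["eef_rot"]).as_matrix().round(3)); im,c=snap("wrist","w17",None,1.5)
snap("scene","s17",(150,130,290,230),5)
```

```text
t 23.07 pos [625.8  87.6 337.8] rot [ 0.0158  0.7072 -0.0159  0.7066] F [ 0.1 -0.7  0.5] gap 40.0 q [ 0.47  0.5  -0.97  1.35  0.41  1.5   1.05]
[[-0.001  0.045  0.999]
 [-0.     0.999 -0.045]
 [-1.    -0.    -0.001]]
```

View pics/w17.png

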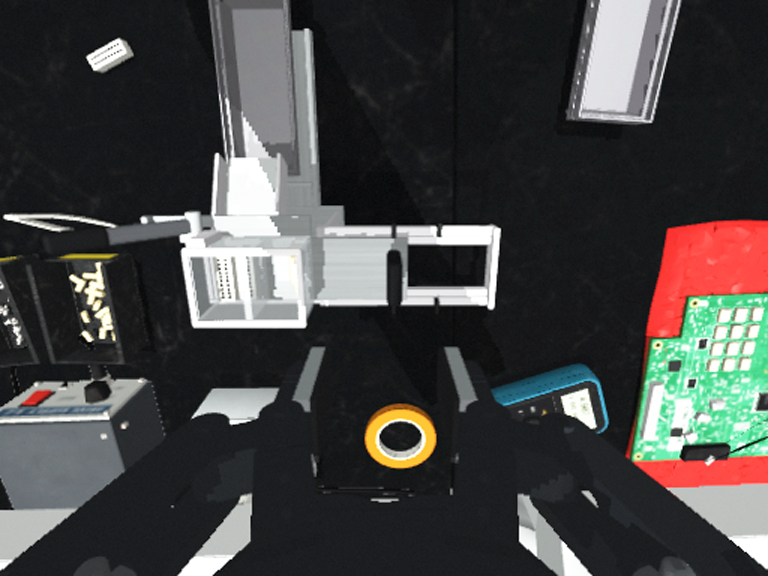

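View pics/s17.png

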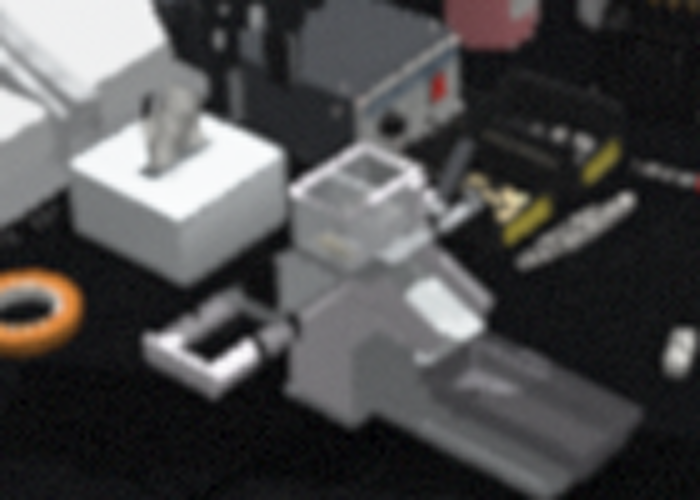

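Run:
```python
from h import *
im,c=load("w17"); s=r.state()
z=cv2.resize(im[140:220,235:340],None,fx=7,fy=7,interpolation=cv2.INTER_CUBIC); z=np.clip(z.astype(float)*1.8,0,255).astype(np.uint8)
cv2.imwrite("pics/w17z.png",z)
```

```text
(no output)
```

View pics/w17z.png

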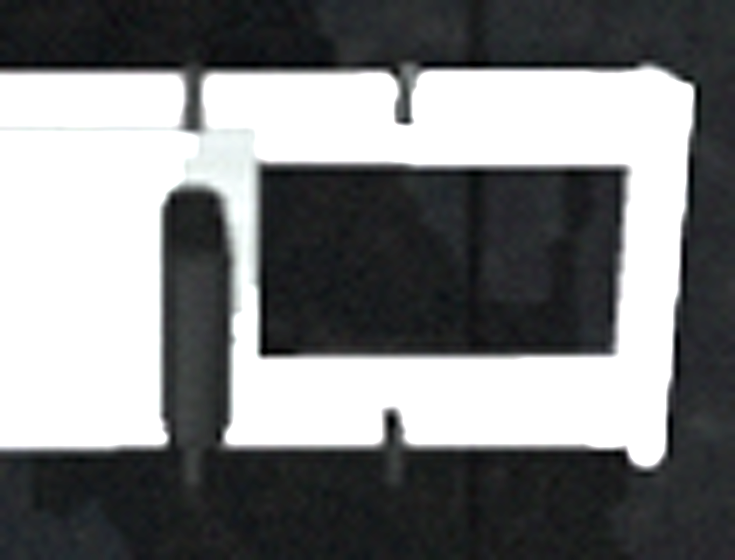

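Run:
```python
from h import *
im,c=load("w17")
u=lambda p:(p[0]/7+235,p[1]/7+140)
print("handle top",onz("wrist",[u((197,250)),u((197,348)),u((197,447)),u((164,340)),u((229,340))],156,c).round(1).tolist())
print("marks shut/2 at z119",onz("wrist",[u((193,95)),u((192,440)),u((405,95)),u((392,440))],119,c).round(1).tolist())
```

```text
handle top [[614.9, 93.5, 156.0], [628.7, 93.0, 156.0], [643.1, 92.5, 156.0], [627.4, 88.5, 156.0], [627.8, 97.4, 156.0]]
marks shut/2 at z119 [[600.9, 94.3, 119.0], [656.0, 92.0, 119.0], [602.3, 126.0, 119.0], [657.4, 123.7, 119.0]]
```

Emit:
drive_tool(dp=[[0.001,0.0024,-0.01],[0.001,0.003,-0.02],[0.001,0,-0.025],[0,0,-0.025],[0,0,-0.025],[0,0,-0.018],[0,0,-0.01],[0,0,-0.005],[0,0,0],[0,0,0]], dr=[[0,0,0.003],[0,0,0.003],[0,0,0],[0,0,0],[0,0,0],[0,0,0],[0,0,0],[0,0,0],[0,0,0],[0,0,0]], gripper=[0.04,0.04,0.04,0.04,0.04,0.04,0.04,0.04,0.04,0.04])

```text
clock: 24.0
ee_pos: [629.2, 93.8, 201.1]
eef_rot: [0.013, 0.707, -0.013, 0.707]
force: [0.7, 0.5, 0.3]
finger_gap: 40.0
```

Run:
```python
from h import *
s=st(); im,c=snap("wrist","w18",None,1.5)
```

```text
t 24.0 pos [629.2  93.8 201.1] rot [ 0.0129  0.7067 -0.0126  0.7073] F [0.7 0.5 0.3] gap 40.0 q [ 0.44  0.6  -0.93  1.52  0.49  1.27  0.99]
```

View pics/w18.png

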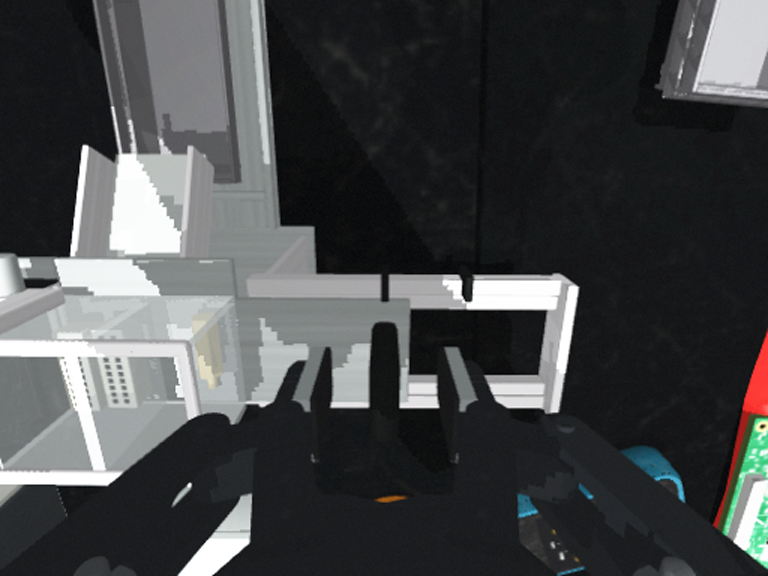

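Emit:
drive_tool(dp=[[0,0,0],[0,0,0],[0,0,0],[0,0,0],[0,0,0],[0,0,0],[0,0,0],[0,0,0]], dr=[[0,0,0],[0,0,0],[0,0,0],[0,0,0],[0,0,0],[0,0,0],[0,0,0],[0,0,0]], gripper=[0.003,0.003,0.003,0.003,0.003,0.003,0.003,0.003], newtons=70)

```text
clock: 24.72
ee_pos: [629.1, 93.7, 201.3]
eef_rot: [0.013, 0.707, -0.013, 0.707]
force: [-0.8, -0.5, 6.7]
finger_gap: 8.7
```

Emit:
drive_tool(dp=[[0.0001,0.002,0],[0.0001,0.003,0],[0.0001,0.003,0],[0.0001,0.003,0],[0.0001,0.003,0],[0.0001,0.003,0],[0.0001,0.003,0],[0.0001,0.003,0],[0.0001,0.003,0],[0.0001,0.003,0],[0.0001,0.001,0],[0,0,0],[0,0,0],[0,0,0]], dr=[[0,0,0],[0,0,0],[0,0,0],[0,0,0],[0,0,0],[0,0,0],[0,0,0],[0,0,0],[0,0,0],[0,0,0],[0,0,0],[0,0,0],[0,0,0],[0,0,0]], gripper=[0.003,0.003,0.003,0.003,0.003,0.003,0.003,0.003,0.003,0.003,0.003,0.003,0.003,0.003])

```text
clock: 25.88
ee_pos: [630.4, 121.8, 201.2]
eef_rot: [0.012, 0.707, -0.014, 0.707]
force: [-3.4, -6.9, 8.7]
finger_gap: 9.0
```

Run:
```python
from h import *
s=st(); im,c=snap("wrist","w19",None,1.5)
```

```text
t 25.88 pos [630.4 121.8 201.2] rot [ 0.0125  0.7068 -0.0143  0.7072] F [-3.4 -6.9  8.7] gap 9.0 q [ 0.39  0.62 -0.92  1.5   0.5   1.28  0.94]
```

View pics/w19.png

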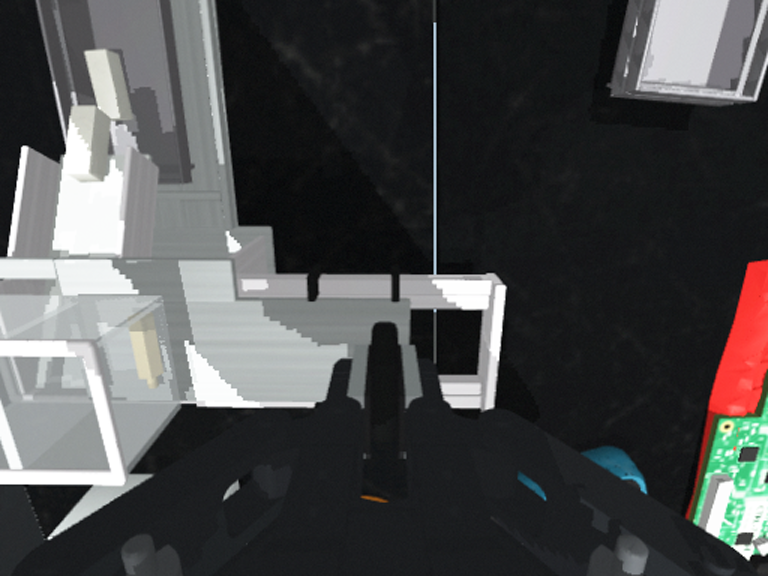

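Emit:
drive_tool(dp=[[0.0001,0.002,0],[0,0.002,0],[0,0,0],[0,0,0]], dr=[[0,0,0],[0,0,0],[0,0,0],[0,0,0]], gripper=[0.003,0.003,0.003,0.003])

```text
clock: 26.27
ee_pos: [630.5, 125.8, 201.2]
eef_rot: [0.012, 0.707, -0.014, 0.707]
force: [-2.8, -7.2, 8.2]
finger_gap: 8.6
```

Run:
```python
from h import *
s=st(); im,c=snap("wrist","w20",None,1.5)
snap("scene","s20",(170,150,300,260),5.4)
```

```text
t 26.27 pos [630.5 125.8 201.2] rot [ 0.0125  0.7067 -0.0144  0.7072] F [-2.8 -7.2  8.2] gap 8.6 q [ 0.38  0.62 -0.92  1.5   0.51  1.28  0.94]
```

View pics/w20.png

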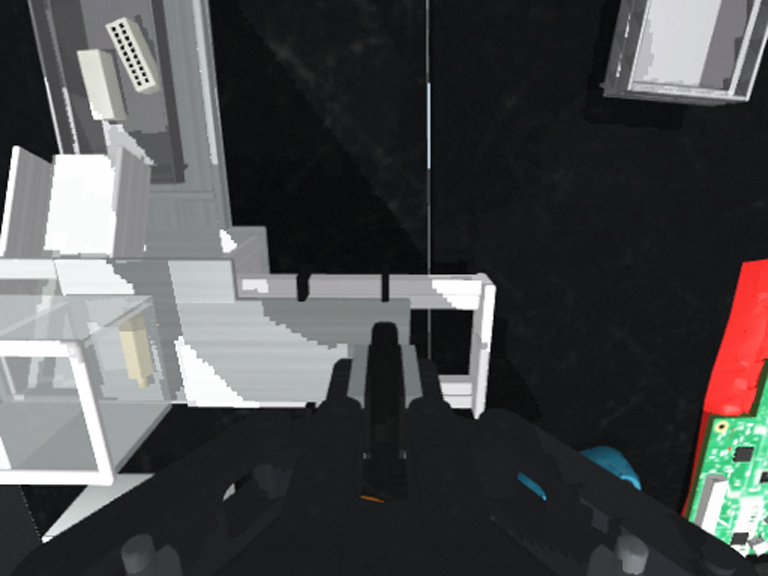

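View pics/s20.png

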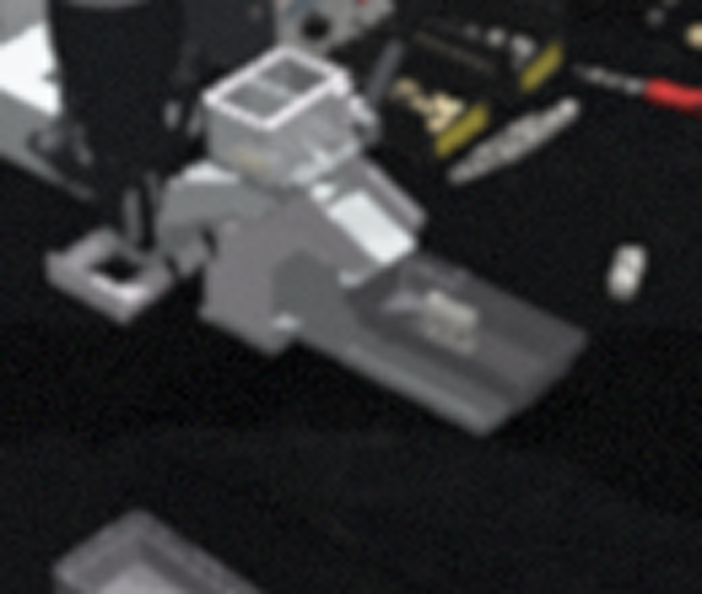

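Emit:
drive_tool(dp=[[-0.0001,-0.002,0],[-0.0001,-0.003,0],[-0.0001,-0.003,0],[-0.0001,-0.003,0],[-0.0001,-0.003,0],[-0.0001,-0.003,0],[-0.0001,-0.003,0],[-0.0001,-0.003,0],[-0.0001,-0.003,0],[-0.0001,-0.003,0],[-0.0001,-0.003,0],[-0.0001,-0.002,0],[0,-0.001,0],[0,0,0],[0,0,0]], dr=[[0,0,0],[0,0,0],[0,0,0],[0,0,0],[0,0,0],[0,0,0],[0,0,0],[0,0,0],[0,0,0],[0,0,0],[0,0,0],[0,0,0],[0,0,0],[0,0,0],[0,0,0]], gripper=[0.003,0.003,0.003,0.003,0.003,0.003,0.003,0.003,0.003,0.003,0.003,0.003,0.003,0.003,0.003])

```text
clock: 27.62
ee_pos: [629.1, 94.9, 201.3]
eef_rot: [0.013, 0.706, -0.011, 0.708]
force: [0.4, 7.6, 4.1]
finger_gap: 8.8
```

Emit:
drive_tool(dp=[[0,-0.001,0],[0,-0.001,0],[0,-0.001,0],[0,0,0],[0,0,0]], dr=[[0,0,0],[0,0,0],[0,0,0],[0,0,0],[0,0,0]], gripper=[0.003,0.003,0.003,0.003,0.003])

```text
clock: 28.03
ee_pos: [629.0, 93.3, 201.3]
eef_rot: [0.014, 0.706, -0.01, 0.708]
force: [2.9, 11.2, 2.4]
finger_gap: 8.5
```

Emit:
drive_tool(dp=[[0,-0.001,0],[0,-0.001,0],[0,0,0],[0,0,0]], dr=[[0,0,0],[0,0,0],[0,0,0],[0,0,0]], gripper=[0.003,0.003,0.003,0.003])

```text
clock: 28.37
ee_pos: [628.9, 93.1, 201.4]
eef_rot: [0.014, 0.706, -0.008, 0.708]
force: [4.9, 17.2, -0.2]
finger_gap: 8.7
```

Emit:
drive_tool(dp=[[0,0,0],[0,0.002,0],[0,0.003,0],[0,0,0],[0,0,0],[0,0,0],[0,0,0.01],[0,0,0.02],[0,0,0.03],[0,0,0.03],[0,0,0.03],[0,0,0.01],[0,0,0],[0,0,0]], dr=[[0,0,0],[0,0,0],[0,0,0],[0,0,0],[0,0,0],[0,0,0],[0,0,0],[0,0,0],[0,0,0],[0,0,0],[0,0,0],[0,0,0],[0,0,0],[0,0,0]], gripper=[0.04,0.04,0.04,0.04,0.04,0.04,0.04,0.04,0.04,0.04,0.04,0.04,0.04,0.04])

```text
clock: 29.53
ee_pos: [628.9, 92.6, 330.7]
eef_rot: [0.013, 0.707, -0.013, 0.707]
force: [0.3, 0.5, -0.5]
finger_gap: 40.3
```

Run:
```python
from h import *
s=st(); im,c=snap("wrist","w21",None,1.5)
z=cv2.resize(im[140:220,235:340],None,fx=7,fy=7,interpolation=cv2.INTER_CUBIC); z=np.clip(z.astype(float)*1.8,0,255).astype(np.uint8)
cv2.imwrite("pics/w21z.png",z)
```

```text
t 29.53 pos [628.9  92.6 330.7] rot [ 0.0127  0.7067 -0.0128  0.7073] F [ 0.3  0.5 -0.5] gap 40.3 q [ 0.46  0.51 -0.97  1.35  0.42  1.49  1.05]
```

View pics/w21.png

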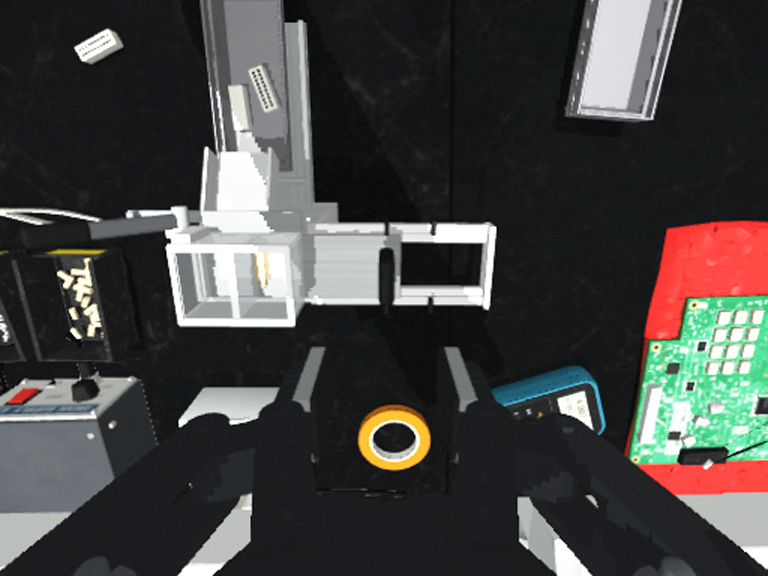

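View pics/w21z.png

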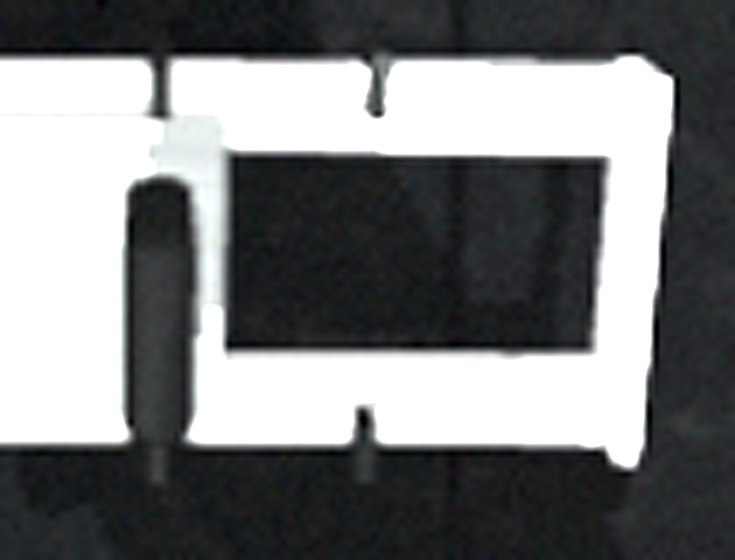

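Emit:
drive_tool(dp=[[-0.0021,-0.0085,0],[-0.0021,-0.0085,0],[-0.0021,-0.0085,0],[-0.0021,-0.0085,0],[-0.0021,-0.0085,0],[-0.0021,-0.0085,0],[-0.0021,-0.0085,0],[-0.0021,-0.0085,0],[-0.0021,-0.0085,0],[-0.0021,-0.0085,0],[-0.0021,-0.0085,0],[-0.0021,-0.0085,0],[-0.0021,-0.0085,0],[-0.0021,-0.0085,0],[-0.0021,-0.0085,0],[-0.0021,-0.0085,0],[-0.0021,-0.0085,0],[-0.0021,-0.0085,0],[-0.0021,-0.0085,0],[-0.0021,-0.0085,0]], dr=[[0,0,-0.0784],[0,0,-0.0784],[0,0,-0.0784],[0,0,-0.0784],[0,0,-0.0784],[0,0,-0.0784],[0,0,-0.0784],[0,0,-0.0784],[0,0,-0.0784],[0,0,-0.0784],[0,0,-0.0784],[0,0,-0.0784],[0,0,-0.0784],[0,0,-0.0784],[0,0,-0.0784],[0,0,-0.0784],[0,0,-0.0784],[0,0,-0.0784],[0,0,-0.0784],[0,0,-0.0784]], gripper=[0.035,0.035,0.035,0.035,0.035,0.035,0.035,0.035,0.035,0.035,0.035,0.035,0.035,0.035,0.035,0.035,0.035,0.035,0.035,0.035])

```text
clock: 31.25
ee_pos: [586.1, -78.1, 328.6]
eef_rot: [-0.509, -0.491, 0.51, -0.49]
force: [-0.3, 0.3, 0.4]
finger_gap: 34.7
```

Emit:
drive_tool(dp=[[0,0,0],[0,0,0],[0,0,0]], dr=[[0,0,0],[0,0,0],[0,0,0]], gripper=[0.035,0.035,0.035])

```text
clock: 31.5
ee_pos: [586.7, -76.8, 329.6]
eef_rot: [-0.507, -0.493, 0.508, -0.492]
force: [0.1, 1.0, 0.6]
finger_gap: 34.9
```

Run:
```python
from h import *
s=st(); im,c=snap("wrist","w22",None,1.5)
```

```text
t 31.5 pos [586.7 -76.8 329.6] rot [-0.5073 -0.4928  0.5076 -0.4921] F [0.1 1.  0.6] gap 34.9 q [ 0.61  0.32 -0.69  1.49  0.2   1.41 -0.12]
```

View pics/w22.png

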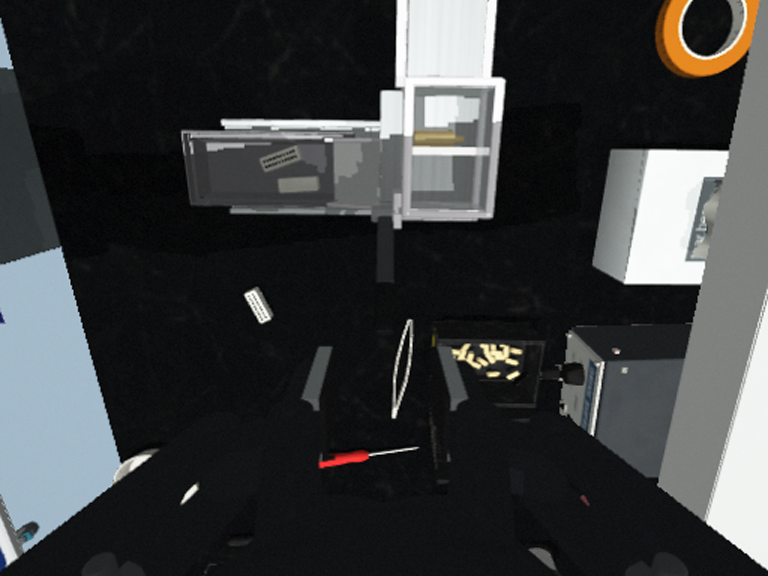

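Emit:
drive_tool(dp=[[-0.0005,-0.0005,-0.015],[0,0,-0.02],[0,0,-0.022],[0,0,-0.018],[0,0,-0.01],[0,0,-0.005],[0,0,0],[0,0,0],[0,0,0],[0,0,0],[0,0,0],[0,0,0]], dr=[[0,0,0],[0,0,0],[0,0,0],[0,0,0],[0,0,0],[0,0,0],[0,0,0],[0,0,0],[0,0,0],[0,0,0],[0,0,0],[0,0,0]], gripper=[0.035,0.035,0.035,0.035,0.035,0.035,0.035,0.005,0.005,0.005,0.005,0.005], newtons=25)

```text
clock: 32.55
ee_pos: [586.7, -78.0, 241.3]
eef_rot: [0.509, 0.491, -0.508, 0.492]
force: [-1.9, -0.4, 6.1]
finger_gap: 11.1
```

Emit:
drive_tool(dp=[[0,-0.0044,-0.0038],[0,-0.004,-0.0042],[0,-0.0036,-0.0046],[0,-0.0032,-0.0049],[0,-0.0028,-0.0051],[0,-0.0023,-0.0054],[0,-0.0018,-0.0056],[0,-0.0013,-0.0057],[0,-0.0008,-0.0058],[0,-0.0003,-0.0058],[0,0,-0.001],[0,0,0],[0,0,0]], dr=[[0,0,0],[0,0,0],[0,0,0],[0,0,0],[0,0,0],[0,0,0],[0,0,0],[0,0,0],[0,0,0],[0,0,0],[0,0,0],[0,0,0],[0,0,0]], gripper=[0.005,0.005,0.005,0.005,0.005,0.005,0.005,0.005,0.005,0.005,0.005,0.005,0.005])

```text
clock: 33.63
ee_pos: [586.2, -102.4, 190.1]
eef_rot: [-0.508, -0.491, 0.508, -0.492]
force: [-9.0, 0.5, 16.0]
finger_gap: 11.0
```

Emit:
drive_tool(dp=[[0,0,-0.001],[0,0,-0.0005],[0,0,0],[0,0,0]], dr=[[0,0,0],[0,0,0],[0,0,0],[0,0,0]], gripper=[0.005,0.005,0.005,0.005])

```text
clock: 33.97
ee_pos: [586.4, -102.4, 189.6]
eef_rot: [-0.508, -0.491, 0.508, -0.492]
force: [-12.8, 0.1, 24.7]
finger_gap: 11.2
```

Emit:
drive_tool(dp=[[0,0,0.002],[0,0,0],[0,0,0],[0,0,0],[0,0,0],[0,0,0.01],[0,0,0.02],[0,0,0.03],[0,0,0.03],[0,0,0.02],[0,0,0],[0,0,0],[0,0,0]], dr=[[0,0,0],[0,0,0],[0,0,0],[0,0,0],[0,0,0],[0,0,0],[0,0,0],[0,0,0],[0,0,0],[0,0,0],[0,0,0],[0,0,0],[0,0,0]], gripper=[0.035,0.035,0.035,0.035,0.035,0.035,0.035,0.035,0.035,0.035,0.035,0.035,0.035])

```text
clock: 35.05
ee_pos: [586.1, -102.4, 298.5]
eef_rot: [-0.508, -0.492, 0.508, -0.491]
force: [-1.0, -0.1, -0.7]
finger_gap: 35.0
```

Run:
```python
from h import *
s=st(); im,c=snap("wrist","w23",None,1.5)
snap("scene","s23",(170,130,310,240),5)
for th in (0,.1,.2):
    P=[[587.5-0.035*d,-37.5-d*np.cos(th),139.5+d*np.sin(th)] for d in (0,50,80)]
    print(th,(proj("wrist",P,c)*1.5).round(0).tolist())
```

```text
t 35.05 pos [ 586.1 -102.4  298.5] rot [-0.5081 -0.4918  0.5084 -0.4915] F [-1.  -0.1 -0.7] gap 35.0 q [ 0.64  0.34 -0.68  1.52  0.22  1.35 -0.09]
0 [[383.0, 175.0], [383.0, 265.0], [383.0, 314.0]]
0.1 [[383.0, 175.0], [383.0, 267.0], [382.0, 319.0]]
0.2 [[383.0, 175.0], [382.0, 269.0], [382.0, 323.0]]
```

View pics/w23.png

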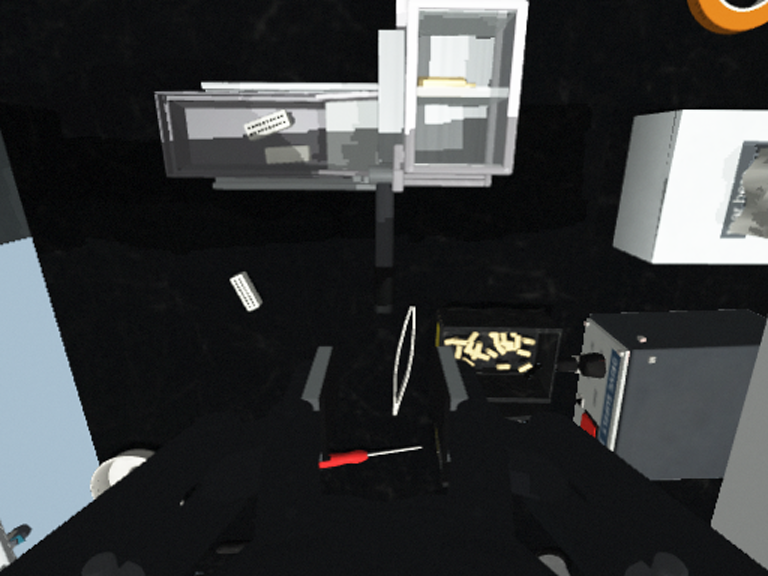

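View pics/s23.png

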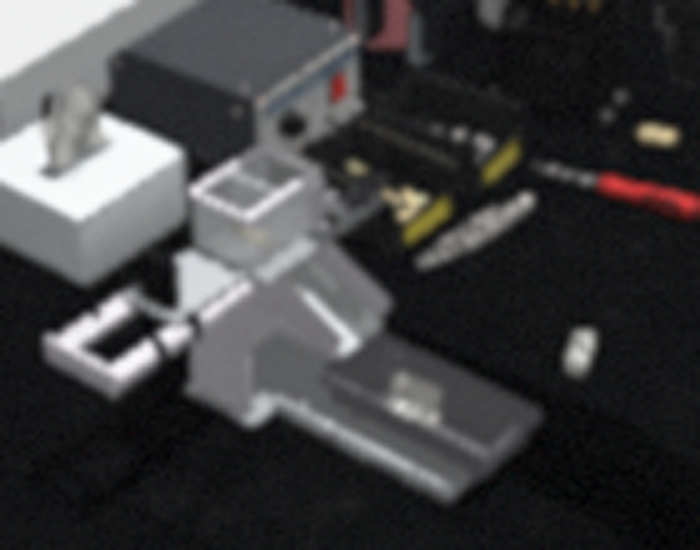

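Emit:
drive_tool(dp=[[0,0,-0.01],[0,0,-0.02],[0,0,-0.02],[0,0,-0.018],[0,0,-0.01],[0,0,-0.004],[0,0,0],[0,0,0]], dr=[[0,0,0],[0,0,0],[0,0,0],[0,0,0],[0,0,0],[0,0,0],[0,0,0],[0,0,0]], gripper=[0.0,0.0,0.0,0.0,0.0,0.0,0.0,0.0])

```text
clock: 35.82
ee_pos: [586.6, -102.3, 217.4]
eef_rot: [0.508, 0.492, -0.508, 0.492]
force: [1.0, -0.9, 0.5]
finger_gap: 0.1
```

Emit:
drive_tool(dp=[[0,0,-0.001],[0,0,-0.001],[0,0,-0.001],[0,0,-0.001],[0,0,0],[0,0,0]], dr=[[0,0,0],[0,0,0],[0,0,0],[0,0,0],[0,0,0],[0,0,0]], gripper=[0.0,0.0,0.0,0.0,0.0,0.0])

```text
clock: 36.32
ee_pos: [586.3, -102.4, 213.0]
eef_rot: [0.508, 0.492, -0.508, 0.492]
force: [0.3, -0.1, 0.9]
finger_gap: 0.2
```

Emit:
drive_tool(dp=[[0,0,-0.001],[0,0,-0.001],[0,0,0],[0,0,0]], dr=[[0,0,0],[0,0,0],[0,0,0],[0,0,0]], gripper=[0.0,0.0,0.0,0.0])

```text
clock: 36.65
ee_pos: [586.6, -102.4, 211.8]
eef_rot: [0.508, 0.491, -0.508, 0.492]
force: [-2.0, 0.4, 6.9]
finger_gap: -0.2
```

Emit:
drive_tool(dp=[[0,0,-0.001],[0,0,0],[0,0,0],[0,0,0.005],[0,0,0.02],[0,0,0.03],[0,0,0.03],[0,0,0.03],[0,0,0]], dr=[[0,0,0],[0,0,0],[0,0,0],[0,0,0],[0,0,0],[0,0,0],[0,0,0],[0,0,0],[0,0,0]], gripper=[0.0,0.0,0.0,0.0,0.03,0.03,0.03,0.03,0.03])

```text
clock: 37.4
ee_pos: [588.0, -102.0, 331.3]
eef_rot: [0.51, 0.489, -0.506, 0.494]
force: [1.3, 0.2, 0.2]
finger_gap: 29.8
```

Run:
```python
from h import *
s=st(); im,c=snap("wrist","w24"); s=st()
import cv2
x0,y0,x1,y1=100,150,220,240
g=cv2.cvtColor(im,cv2.COLOR_BGR2GRAY); m=np.zeros_like(g); m[y0:y1,x0:x1]=(g[y0:y1,x0:x1]>70)*255
m=cv2.morphologyEx(m,cv2.MORPH_CLOSE,np.ones((5,5)))
cs,_=cv2.findContours(m,0,2)
for k in cs:
    if cv2.contourArea(k)>40:
        rc=cv2.minAreaRect(k); b=cv2.boxPoints(rc); print(rc)
        B=onz("wrist",b,10,c); print(B.round(1).tolist(),B.mean(0).round(1)); print(np.linalg.norm(np.diff(B,axis=0),axis=1))
```

```text
t 37.4 pos [ 588.  -102.   331.3] rot [ 0.5099  0.4892 -0.5064  0.4941] F [1.3 0.2 0.2] gap 29.8 q [ 0.64  0.32 -0.68  1.48  0.21  1.4  -0.08]
t 37.45 pos [ 587.4 -102.2  328.2] rot [ 0.5093  0.49   -0.5071  0.4933] F [-0.2 -0.2  0.1] gap 30.1 q [ 0.64  0.33 -0.68  1.48  0.21  1.4  -0.08]
((167.29615783691406, 187.29298400878906), (24.421459197998047, 11.25302505493164), 61.38954162597656)
[[444.2, -130.8, 10.0], [459.7, -123.2, 10.0], [472.7, -156.7, 10.0], [456.9, -164.7, 10.0]] [ 458.4 -143.8   10. ]
[17.264735   35.89817161 17.72551802]
```

View pics/w24.png

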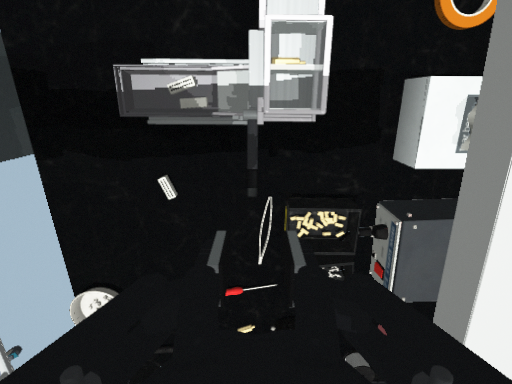

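Emit:
drive_tool(dp=[[-0.011,-0.0035,0],[-0.011,-0.0035,0],[-0.011,-0.0035,0],[-0.011,-0.0035,0],[-0.011,-0.0035,0],[-0.011,-0.0035,0],[-0.011,-0.0035,-0.01],[-0.011,-0.0035,-0.02],[-0.011,-0.0035,-0.025],[-0.011,-0.0035,-0.025],[-0.011,-0.0035,-0.025],[-0.008,-0.003,-0.025],[0,0,-0.02],[0,0,0],[0,0,0],[0,0,0]], dr=[[0,0,0.0335],[0,0,0.0335],[0,0,0.0335],[0,0,0.0335],[0,0,0.0335],[0,0,0.0335],[0,0,0.0335],[0,0,0.0335],[0,0,0.0335],[0,0,0.0335],[0,0,0.0335],[0,0,0.0335],[0,0,0],[0,0,0],[0,0,0],[0,0,0]], gripper=[0.035,0.035,0.035,0.035,0.035,0.035,0.035,0.035,0.035,0.035,0.035,0.035,0.035,0.035,0.035,0.035])

```text
clock: 38.78
ee_pos: [458.0, -143.7, 175.8]
eef_rot: [0.4, 0.583, -0.4, 0.584]
force: [0.9, 0.2, 0.4]
finger_gap: 35.0
```

Run:
```python
from h import *
s=st(); im,c=snap("wrist","w25",None,1.5); s=st()
print(R.from_quat(s["eef_rot"]).as_matrix().round(3))
g=cv2.cvtColor(im,cv2.COLOR_BGR2GRAY); print((proj("wrist",[[458.5,-143.5,10]],c)*1.5).round(0))
```

```text
t 38.78 pos [ 458.  -143.7  175.8] rot [ 0.4     0.583  -0.3995  0.5835] F [0.9 0.2 0.4] gap 35.0 q [ 0.85  0.2  -0.69  1.96  0.15  1.04  0.46]
t 38.83 pos [ 458.2 -143.8  176.2] rot [ 0.4     0.5827 -0.3995  0.5839] F [-0.3  0.1  0.3] gap 34.9 q [ 0.85  0.2  -0.69  1.96  0.15  1.04  0.46]
[[ 0.002  0.933  0.361]
 [-0.     0.361 -0.933]
 [-1.     0.002  0.001]]
[[385. 287.]]
```

View pics/w25.png

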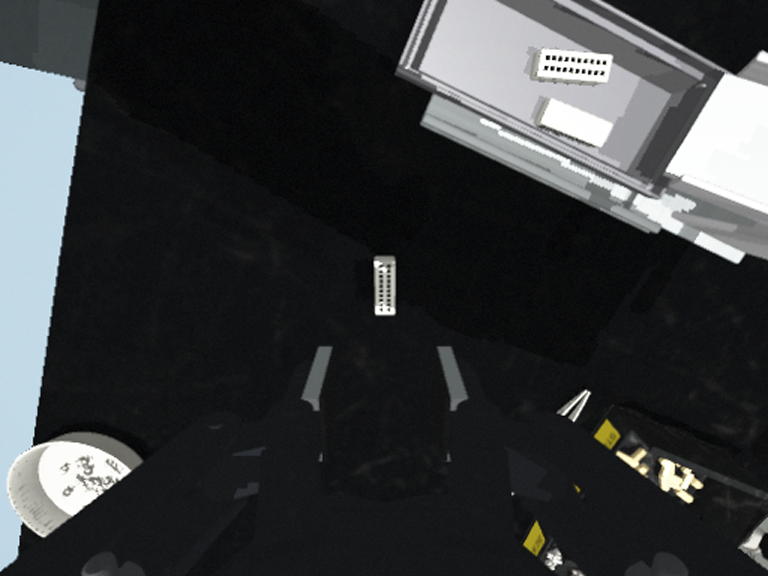

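Emit:
drive_tool(dp=[[0,0,-0.015],[0,0,-0.02],[0,0,-0.02],[0,0,-0.018],[0,0,-0.012],[0,0,-0.008],[0,0,-0.005],[0,0,-0.002],[0,0,0],[0,0,0]], dr=[[0,0,0],[0,0,0],[0,0,0],[0,0,0],[0,0,0],[0,0,0],[0,0,0],[0,0,0],[0,0,0],[0,0,0]], gripper=[0.035,0.035,0.035,0.035,0.035,0.035,0.035,0.035,0.035,0.035])

```text
clock: 39.67
ee_pos: [457.8, -144.0, 75.6]
eef_rot: [0.4, 0.583, -0.4, 0.584]
force: [0.0, -0.7, 0.0]
finger_gap: 35.3
```

Emit:
drive_tool(dp=[[0,0,0],[0,0,0],[0,0,0],[0,0,0],[0,0,0],[0,0,0],[0,0,0]], dr=[[0,0,0],[0,0,0],[0,0,0],[0,0,0],[0,0,0],[0,0,0],[0,0,0]], gripper=[0.005,0.005,0.005,0.005,0.005,0.005,0.005], newtons=40)

```text
clock: 40.25
ee_pos: [457.7, -144.0, 75.6]
eef_rot: [0.4, 0.583, -0.4, 0.584]
force: [-2.2, 0.0, 6.7]
finger_gap: 10.4
```

Run:
```python
from h import *
im,c=load("w25")
print(onz("wrist",np.array([(535,65),(610,67),(540,115),(605,122),(398,72),(660,195)])/1.5,29,c).round(1))
st()
```

```text
[[482.1 -10.2  29. ]
 [515.4   2.   29. ]
 [494.4 -28.9  29. ]
 [525.6 -20.1  29. ]
 [423.2 -36.3  29. ]
 [570.  -40.4  29. ]]
t 40.25 pos [ 457.7 -144.    75.6] rot [ 0.3999  0.5828 -0.3998  0.5836] F [-2.2  0.   6.7] gap 10.4 q [ 0.79  0.36 -0.64  2.03  0.29  0.84  0.35]
```

Emit:
drive_tool(dp=[[0,0,0.01],[0,0,0.02],[0,0,0.02],[0,0,0.02],[0,0,0.008],[0,0.01,0],[0,0.013,0],[0,0.014,0],[0,0.015,0],[0,0.015,0],[0,0.015,0],[0,0.015,0],[0,0.014,0],[0,0.012,0],[0,0.008,0],[0,0.004,0],[0,0,0],[0,0,0],[0,0,0]], dr=[[0,0,0],[0,0,0],[0,0,0],[0,0,0],[0,0,0],[0,0,-0.04],[0,0,-0.04],[0,0,-0.04],[0,0,-0.04],[0,0,-0.04],[0,0,-0.04],[0,0,-0.04],[0,0,-0.04],[0,0,-0.04],[0,0,-0.04],[0,0,0],[0,0,0],[0,0,0],[0,0,0]], gripper=[0.005,0.005,0.005,0.005,0.005,0.005,0.005,0.005,0.005,0.005,0.005,0.005,0.005,0.005,0.005,0.005,0.005,0.005,0.005])

```text
clock: 41.83
ee_pos: [457.3, -9.5, 152.9]
eef_rot: [-0.508, -0.492, 0.508, -0.492]
force: [-0.4, -0.4, 0.6]
finger_gap: 10.9
```

Run:
```python
from h import *
s=st(); im,c=snap("wrist","w26",None,1.5)
```

```text
t 41.83 pos [457.3  -9.5 152.9] rot [-0.5076 -0.4922  0.5077 -0.4922] F [-0.4 -0.4  0.6] gap 10.9 q [ 0.62  0.19 -0.75  2.03  0.15  0.98 -0.23]
```

View pics/w26.png

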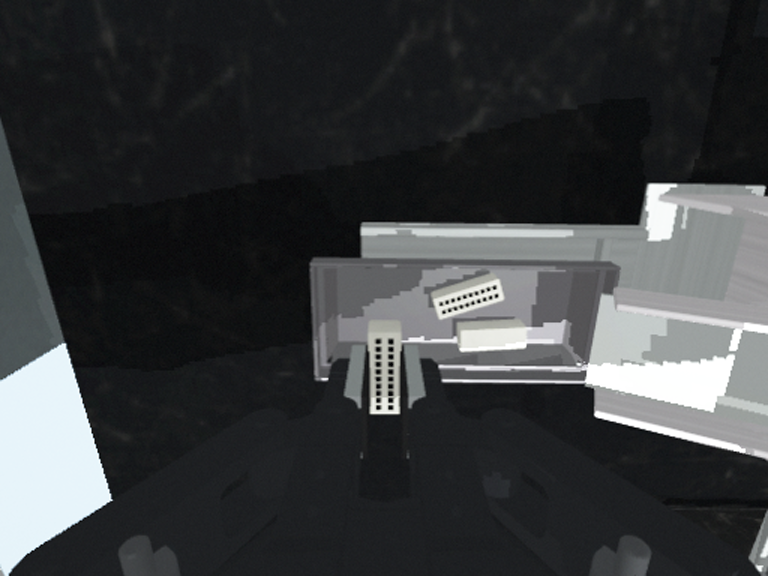

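Emit:
drive_tool(dp=[[0,0,-0.015],[0,0,-0.015],[0,0,-0.01],[0,0,-0.006],[0,0,-0.003],[0,0,0],[0,0,0]], dr=[[0,0,0],[0,0,0],[0,0,0],[0,0,0],[0,0,0],[0,0,0],[0,0,0]], gripper=[0.005,0.005,0.005,0.005,0.005,0.005,0.005])

```text
clock: 42.47
ee_pos: [457.6, -8.8, 104.3]
eef_rot: [0.508, 0.492, -0.508, 0.492]
force: [-0.4, -1.2, 1.2]
finger_gap: 11.1
```

Emit:
drive_tool(dp=[[0,0,0],[0,0,0],[0,0,0],[0,0,0],[0,0,0.01],[0,0,0.02],[0,0,0.03],[0,0,0.03],[0,0,0.03],[0,0,0.03],[0,0,0.03],[0,0,0.02],[0,0,0],[0,0,0],[0,0,0]], dr=[[0,0,0],[0,0,0],[0,0,0],[0,0,0],[0,0,0],[0,0,0],[0,0,0],[0,0,0],[0,0,0],[0,0,0],[0,0,0],[0,0,0],[0,0,0],[0,0,0],[0,0,0]], gripper=[0.022,0.022,0.022,0.022,0.022,0.022,0.022,0.022,0.022,0.022,0.022,0.022,0.022,0.022,0.022])

```text
clock: 43.72
ee_pos: [457.0, -8.8, 303.7]
eef_rot: [-0.508, -0.492, 0.508, -0.492]
force: [-0.7, -1.2, -1.0]
finger_gap: 21.9
```

Run:
```python
from h import *
s=st(); im,c=snap("wrist","w27",None,1.5)
```

```text
t 43.72 pos [457.   -8.8 303.7] rot [-0.5075 -0.4923  0.5078 -0.4922] F [-0.7 -1.2 -1. ] gap 21.9 q [ 0.69 -0.   -0.75  1.85 -0.    1.3  -0.1 ]
```

View pics/w27.png

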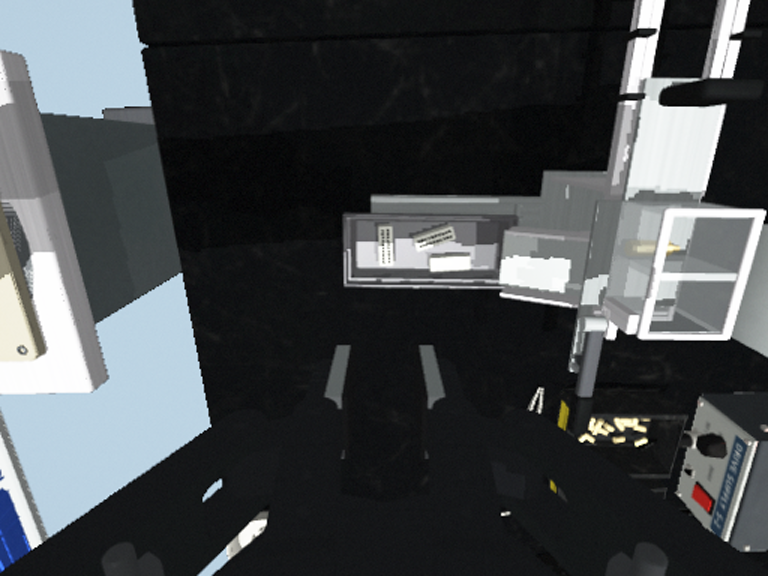

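Emit:
drive_tool(dp=[[0,-0.01,0.005],[0,-0.015,0.005],[0,-0.02,0.005],[0,-0.02,0.005],[0,-0.02,0.005],[0,-0.02,0.005],[0,-0.02,0],[0,-0.02,0],[0,-0.02,0],[0,-0.02,0],[0,-0.02,0],[0,-0.02,0],[0,-0.015,0],[0,-0.01,0],[0,0,0],[0,0,0],[0,0,0]], dr=[[0,0,0],[0,0,0],[0,0,0],[0,0,0],[0,0,0],[0,0,0],[0,0,0],[0,0,0],[0,0,0],[0,0,0],[0,0,0],[0,0,0],[0,0,0],[0,0,0],[0,0,0],[0,0,0],[0,0,0]], gripper=[0.04,0.04,0.04,0.04,0.04,0.04,0.04,0.04,0.04,0.04,0.04,0.04,0.04,0.04,0.04,0.04,0.04])

```text
clock: 45.18
ee_pos: [457.6, -257.7, 334.0]
eef_rot: [0.508, 0.493, -0.507, 0.492]
force: [-0.2, -0.6, 0.0]
finger_gap: 39.9
```

Run:
```python
from h import *
s=st(); im,c=snap("wrist","w28",None,1.5)
snap("top","t28",(120,110,380,290),3)
snap("scene","s28",(130,130,330,290),4)
```

```text
t 45.18 pos [ 457.6 -257.7  334. ] rot [ 0.5075  0.4926 -0.5072  0.4924] F [-0.2 -0.6  0. ] gap 39.9 q [ 0.91  0.13 -0.52  1.65  0.07  1.37  0.34]
```

View pics/w28.png

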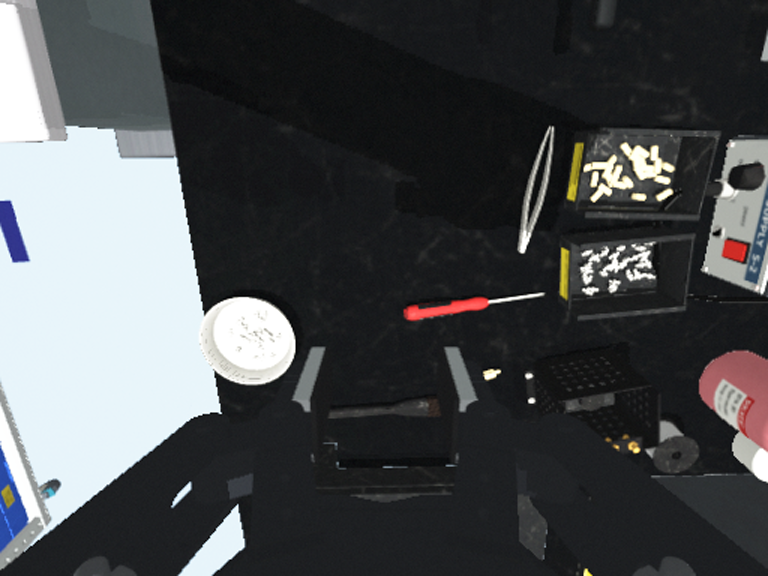

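View pics/t28.png

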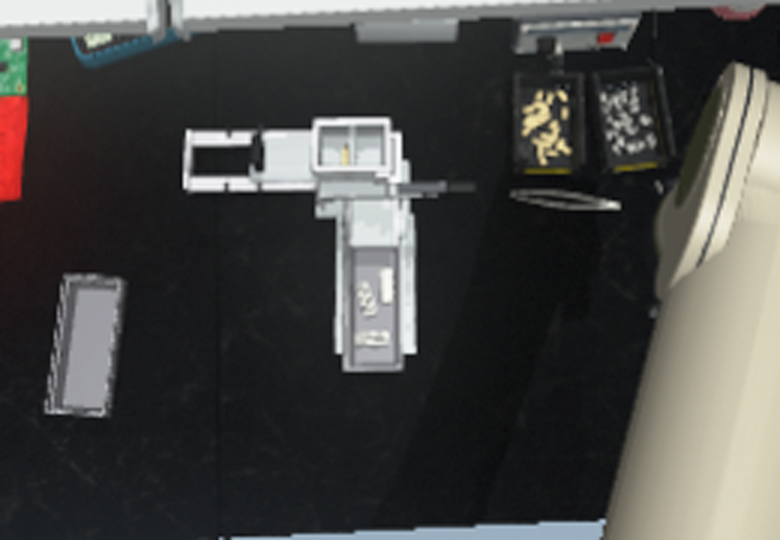

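View pics/s28.png

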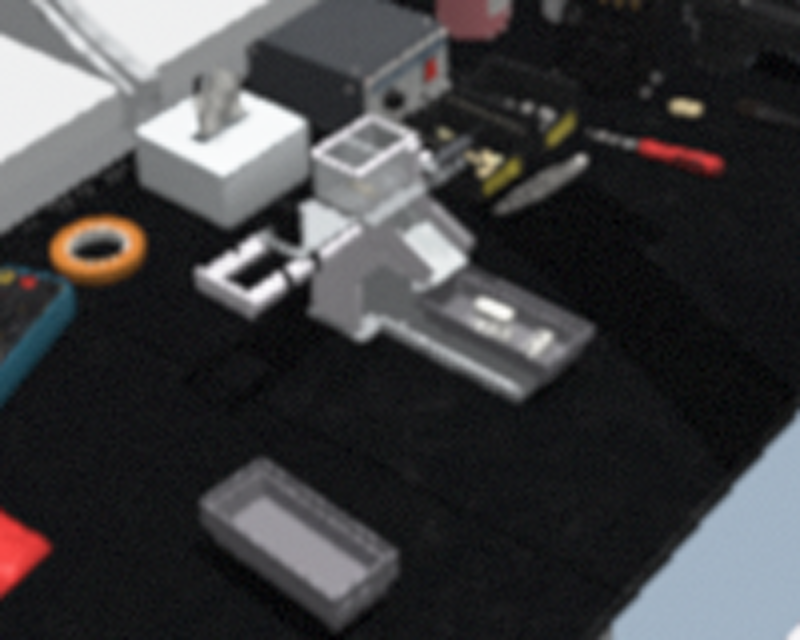

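Run:
```python
from h import *
st(); print(r.sign_off())
```

```text
t 45.33 pos [ 457.6 -257.9  334.1] rot [ 0.5074  0.4924 -0.5073  0.4927] F [0.1 0.3 0.3] gap 40.0 q [ 0.91  0.13 -0.52  1.65  0.07  1.37  0.34]
the job is handed in; nothing more can be done
None
```

The job is done in the order asked and was handed in at 45.3 s. All three white connectors are in the kit tray: the two from the hopper and the one lying loose on the bench.

- **Tray:** I lifted only the top tray. Right after I set it down, it measured 14 mm behind the chute lip, against the nominal 15 mm, and within about 1 mm of the dock's centre line. The last pictures show it in place and the other two trays still nested.
- **Gate and lever:** I raised the lever by about 0.9 rad and pulled the gate 32.1 mm, so the handle stood at the second mark. I then pushed the gate back until it hit its stop. I lowered the lever and pressed it from above: contact was at its level height.
- **Brass standoffs:** The one in the hopper slid a little towards the divider but stayed in its cell. I did not touch the one on the bench.
- **Loose connectors:** I found only one, in every camera view I took. Part of the far right of the bench was behind the arm in the last top view. The wrist and scene views of that area showed no white connector.

**Checks that disagreed:** The cameras differed by up to about 5 mm on the dock's sideways position, so I lined the tray up from a close wrist view. Finding the tray rim by touch before gripping it, I pressed with the fingers up to about 40 N, more than I intended.

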